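# Rotate the test-reagent stock in the bench drawer

## Task

Restock the small blue-fronted drawer on the bench, oldest to be used first: pull the drawer right out to its stop, bring the older stock already in each lane up to the front of its lane, close behind one another where there are two, and stand the newly delivered bottles and pots from the cardboard tray upright behind the older stock of their own kind, all in the same lane (red caps with red caps, pink caps with pink, pots with pots). Then push the drawer fully shut with everything still standing in its lane, and leave the strip tube and the timer where they stand.

Things in the scene. Friction and masses are not known exactly. Their poses are not given: they have to be found in the camera images.
- drawer_handle (a point): middle of the bow handle of the drawer: a level steel bar 10 mm thick and about 95 mm long across the drawer front (along the point's y), 70 mm above the bench and 40 mm in front of the front panel, free to be pinched from above. The point's -x is the way the drawer opens. It moves with the drawer
- stock_drawer (a joint): the drawer's slide: 0 fully shut, 0.160 m at its stop; it opens towards the robot, along -x of the handle point; friction about 2 N, stays where left
- stock_cabinet: grey steel benchtop case with one blue-fronted drawer, 180 mm deep (x), 232 wide (y), 106 tall, fixed; origin at the centre of its underside, front face 90 mm from it towards -x (the robot). The drawer front stands 12 mm proud, its top edge 88 mm above the bench. At its stop the drawer's inside ends 10 mm in front of the case
- delivery_tray: shallow open cardboard tray on the bench, inside 216 mm (x) by 306 mm (y), floor 3 mm thick, walls 14 mm high, fixed; the new stock stands in it, in two rows; origin at the centre of its underside
- lane_left (a point): front end of the drawer's left, +y lane (seen from the robot), moving with it: on its floor, 10 mm above the bench, at the inside of the front panel, mid-width; x runs rearward along the lane, y across, z up. Lane 50 mm wide, 150 mm long; rails beside it 12 mm high, 20 mm wide, drawer side and rear walls 14 mm high; lane middles 70 mm apart
- lane_middle (a point): front end of the drawer's middle lane (seen from the robot), moving with it: on its floor, 10 mm above the bench, at the inside of the front panel, mid-width; x runs rearward along the lane, y across, z up. Lane 50 mm wide, 150 mm long; rails beside it 12 mm high, 20 mm wide, drawer side and rear walls 14 mm high; lane middles 70 mm apart
- lane_right (a point): front end of the drawer's right, -y lane (seen from the robot), moving with it: on its floor, 10 mm above the bench, at the inside of the front panel, mid-width; x runs rearward along the lane, y across, z up. Lane 50 mm wide, 150 mm long; rails beside it 12 mm high, 20 mm wide, drawer side and rear walls 14 mm high; lane middles 70 mm apart
- old_red_1: older stock, standing towards the rear of one of the three lanes (which one varies; both older red-capped bottles stand in one lane): white plastic dropper bottle with a red screw cap, round, body 32 mm diameter and 62 mm tall, cap about 22 mm diameter above that, 82 mm tall in all, 30 g, topples if hit; origin at the centre of its underside, z up its axis
- old_red_2: older stock, standing towards the rear of one of the three lanes (which one varies; both older red-capped bottles stand in one lane): white plastic dropper bottle with a red screw cap, round, body 32 mm diameter and 62 mm tall, cap about 22 mm diameter above that, 82 mm tall in all, 30 g, topples if hit; origin at the centre of its underside, z up its axis
- new_red_1: newly delivered stock, standing in the cardboard tray (may be absent): white plastic dropper bottle with a red screw cap, round, body 32 mm diameter and 62 mm tall, cap about 22 mm diameter above that, 82 mm tall in all, 30 g, topples if hit; origin at the centre of its underside, z up its axis
- new_red_2: newly delivered stock, standing in the cardboard tray (may be absent): white plastic dropper bottle with a red screw cap, round, body 32 mm diameter and 62 mm tall, cap about 22 mm diameter above that, 82 mm tall in all, 30 g, topples if hit; origin at the centre of its underside, z up its axis
- old_pink: older stock, standing towards the rear of one of the three lanes (which one varies): white plastic dropper bottle with a pink screw cap, round, body 32 mm diameter and 62 mm tall, cap about 22 mm diameter above that, 82 mm tall in all, 30 g, topples if hit; origin at the centre of its underside, z up its axis
- new_pink_1: newly delivered stock, standing in the cardboard tray (may be absent): white plastic dropper bottle with a pink screw cap, round, body 32 mm diameter and 62 mm tall, cap about 22 mm diameter above that, 82 mm tall in all, 30 g, topples if hit; origin at the centre of its underside, z up its axis
- new_pink_2: newly delivered stock, standing in the cardboard tray (may be absent): white plastic dropper bottle with a pink screw cap, round, body 32 mm diameter and 62 mm tall, cap about 22 mm diameter above that, 82 mm tall in all, 30 g, topples if hit; origin at the centre of its underside, z up its axis
- old_pot: older stock, standing towards the rear of one of the three lanes (which one varies): squat white screw-lid pot with an orange label band, round, 38 to 40 mm diameter, 38 mm tall, 40 g; origin at the centre of its underside, z up its axis
- new_pot_1: newly delivered stock, standing in the cardboard tray (may be absent): squat white screw-lid pot with an orange label band, round, 38 to 40 mm diameter, 38 mm tall, 40 g; origin at the centre of its underside, z up its axis
- new_pot_2: newly delivered stock, standing in the cardboard tray (may be absent): squat white screw-lid pot with an orange label band, round, 38 to 40 mm diameter, 38 mm tall, 40 g; origin at the centre of its underside, z up its axis
- strip_tube: bystander: white and blue upright test-strip tube, 30 mm diameter, 78 mm tall; origin at the centre of its underside
- timer: bystander: round white kitchen-type timer with a black dial, 64 mm diameter, 39 mm tall; origin at the centre of its underside
There are look-alikes about, which are no part of the job. What is shaped like the new_red_1 but orange is not meant.

How it is judged (in metres and radians):
On the way, in this order (a step that is already met when the one before it is completed fails the run):
1. the drawer is pulled out to its stop (value of joint stock_drawer above 0.154 m), for 0.2 s.
2. with the drawer open, the older stock of each kind stands at the front of a lane and every new item behind the older stock of its kind (value of joint stock_drawer above 0.12 m and ((x of old_red_1 in the frame of lane_left between 0.008 and 0.066 m and y of old_red_1 in the frame of lane_left between -0.021 and 0.021 m and x of old_red_2 in the frame of lane_left between 0.008 and 0.066 m and y of old_red_2 in the frame of lane_left between -0.021 and 0.021 m and x of new_red_1 in the frame of lane_left between 0.072 and 0.15 m and y of new_red_1 in the frame of lane_left between -0.021 and 0.021 m and x of new_red_2 in the frame of lane_left between 0.072 and 0.15 m and y of new_red_2 in the frame of lane_left between -0.021 and 0.021 m) or (x of old_red_1 in the frame of lane_middle between 0.008 and 0.066 m and y of old_red_1 in the frame of lane_middle between -0.021 and 0.021 m and x of old_red_2 in the frame of lane_middle between 0.008 and 0.066 m and y of old_red_2 in the frame of lane_middle between -0.021 and 0.021 m and x of new_red_1 in the frame of lane_middle between 0.072 and 0.15 m and y of new_red_1 in the frame of lane_middle between -0.021 and 0.021 m and x of new_red_2 in the frame of lane_middle between 0.072 and 0.15 m and y of new_red_2 in the frame of lane_middle between -0.021 and 0.021 m) or (x of old_red_1 in the frame of lane_right between 0.008 and 0.066 m and y of old_red_1 in the frame of lane_right between -0.021 and 0.021 m and x of old_red_2 in the frame of lane_right between 0.008 and 0.066 m and y of old_red_2 in the frame of lane_right between -0.021 and 0.021 m and x of new_red_1 in the frame of lane_right between 0.072 and 0.15 m and y of new_red_1 in the frame of lane_right between -0.021 and 0.021 m and x of new_red_2 in the frame of lane_right between 0.072 and 0.15 m and y of new_red_2 in the frame of lane_right between -0.021 and 0.021 m)) and ((x of old_pink in the frame of lane_left between 0.008 and 0.034 m and y of old_pink in the frame of lane_left between -0.021 and 0.021 m and x of new_pink_1 in the frame of lane_left between 0.04 and 0.15 m and y of new_pink_1 in the frame of lane_left between -0.021 and 0.021 m and x of new_pink_2 in the frame of lane_left between 0.04 and 0.15 m and y of new_pink_2 in the frame of lane_left between -0.021 and 0.021 m) or (x of old_pink in the frame of lane_middle between 0.008 and 0.034 m and y of old_pink in the frame of lane_middle between -0.021 and 0.021 m and x of new_pink_1 in the frame of lane_middle between 0.04 and 0.15 m and y of new_pink_1 in the frame of lane_middle between -0.021 and 0.021 m and x of new_pink_2 in the frame of lane_middle between 0.04 and 0.15 m and y of new_pink_2 in the frame of lane_middle between -0.021 and 0.021 m) or (x of old_pink in the frame of lane_right between 0.008 and 0.034 m and y of old_pink in the frame of lane_right between -0.021 and 0.021 m and x of new_pink_1 in the frame of lane_right between 0.04 and 0.15 m and y of new_pink_1 in the frame of lane_right between -0.021 and 0.021 m and x of new_pink_2 in the frame of lane_right between 0.04 and 0.15 m and y of new_pink_2 in the frame of lane_right between -0.021 and 0.021 m)) and ((x of old_pot in the frame of lane_left between 0.008 and 0.038 m and y of old_pot in the frame of lane_left between -0.021 and 0.021 m and x of new_pot_1 in the frame of lane_left between 0.048 and 0.15 m and y of new_pot_1 in the frame of lane_left between -0.021 and 0.021 m and x of new_pot_2 in the frame of lane_left between 0.048 and 0.15 m and y of new_pot_2 in the frame of lane_left between -0.021 and 0.021 m) or (x of old_pot in the frame of lane_middle between 0.008 and 0.038 m and y of old_pot in the frame of lane_middle between -0.021 and 0.021 m and x of new_pot_1 in the frame of lane_middle between 0.048 and 0.15 m and y of new_pot_1 in the frame of lane_middle between -0.021 and 0.021 m and x of new_pot_2 in the frame of lane_middle between 0.048 and 0.15 m and y of new_pot_2 in the frame of lane_middle between -0.021 and 0.021 m) or (x of old_pot in the frame of lane_right between 0.008 and 0.038 m and y of old_pot in the frame of lane_right between -0.021 and 0.021 m and x of new_pot_1 in the frame of lane_right between 0.048 and 0.15 m and y of new_pot_1 in the frame of lane_right between -0.021 and 0.021 m and x of new_pot_2 in the frame of lane_right between 0.048 and 0.15 m and y of new_pot_2 in the frame of lane_right between -0.021 and 0.021 m)) and angle between each of old_red_1, old_red_2, old_pink, old_pot, new_red_1, new_red_2, new_pink_1, new_pink_2, new_pot_1, new_pot_2's own z axis and vertical below 0.15 rad and z of old_red_1 in the frame of lane_middle between -0.006 and 0.006 m and z of old_red_2 in the frame of lane_middle between -0.006 and 0.006 m and z of old_pink in the frame of lane_middle between -0.006 and 0.006 m and z of old_pot in the frame of lane_middle between -0.006 and 0.006 m and z of new_red_1 in the frame of lane_middle between -0.006 and 0.006 m and z of new_red_2 in the frame of lane_middle between -0.006 and 0.006 m and z of new_pink_1 in the frame of lane_middle between -0.006 and 0.006 m and z of new_pink_2 in the frame of lane_middle between -0.006 and 0.006 m and z of new_pot_1 in the frame of lane_middle between -0.006 and 0.006 m and z of new_pot_2 in the frame of lane_middle between -0.006 and 0.006 m), for 0.3 s.
3. the drawer is fully shut (value of joint stock_drawer below 0.005 m), for 0.2 s.
At the end, for the whole second after the job is handed in: Drawer fully shut (within 5 mm); the older stock of each kind stands at the front of a lane (at most 18 mm of gaps in all ahead of its rearmost item), each new item delivered stands behind the older stock of its kind in the same lane, all upright on the drawer floor and at rest (value of joint stock_drawer below 0.005 m and ((x of old_red_1 in the frame of lane_left between 0.008 and 0.066 m and y of old_red_1 in the frame of lane_left between -0.021 and 0.021 m and x of old_red_2 in the frame of lane_left between 0.008 and 0.066 m and y of old_red_2 in the frame of lane_left between -0.021 and 0.021 m and x of new_red_1 in the frame of lane_left between 0.072 and 0.15 m and y of new_red_1 in the frame of lane_left between -0.021 and 0.021 m and x of new_red_2 in the frame of lane_left between 0.072 and 0.15 m and y of new_red_2 in the frame of lane_left between -0.021 and 0.021 m) or (x of old_red_1 in the frame of lane_middle between 0.008 and 0.066 m and y of old_red_1 in the frame of lane_middle between -0.021 and 0.021 m and x of old_red_2 in the frame of lane_middle between 0.008 and 0.066 m and y of old_red_2 in the frame of lane_middle between -0.021 and 0.021 m and x of new_red_1 in the frame of lane_middle between 0.072 and 0.15 m and y of new_red_1 in the frame of lane_middle between -0.021 and 0.021 m and x of new_red_2 in the frame of lane_middle between 0.072 and 0.15 m and y of new_red_2 in the frame of lane_middle between -0.021 and 0.021 m) or (x of old_red_1 in the frame of lane_right between 0.008 and 0.066 m and y of old_red_1 in the frame of lane_right between -0.021 and 0.021 m and x of old_red_2 in the frame of lane_right between 0.008 and 0.066 m and y of old_red_2 in the frame of lane_right between -0.021 and 0.021 m and x of new_red_1 in the frame of lane_right between 0.072 and 0.15 m and y of new_red_1 in the frame of lane_right between -0.021 and 0.021 m and x of new_red_2 in the frame of lane_right between 0.072 and 0.15 m and y of new_red_2 in the frame of lane_right between -0.021 and 0.021 m)) and ((x of old_pink in the frame of lane_left between 0.008 and 0.034 m and y of old_pink in the frame of lane_left between -0.021 and 0.021 m and x of new_pink_1 in the frame of lane_left between 0.04 and 0.15 m and y of new_pink_1 in the frame of lane_left between -0.021 and 0.021 m and x of new_pink_2 in the frame of lane_left between 0.04 and 0.15 m and y of new_pink_2 in the frame of lane_left between -0.021 and 0.021 m) or (x of old_pink in the frame of lane_middle between 0.008 and 0.034 m and y of old_pink in the frame of lane_middle between -0.021 and 0.021 m and x of new_pink_1 in the frame of lane_middle between 0.04 and 0.15 m and y of new_pink_1 in the frame of lane_middle between -0.021 and 0.021 m and x of new_pink_2 in the frame of lane_middle between 0.04 and 0.15 m and y of new_pink_2 in the frame of lane_middle between -0.021 and 0.021 m) or (x of old_pink in the frame of lane_right between 0.008 and 0.034 m and y of old_pink in the frame of lane_right between -0.021 and 0.021 m and x of new_pink_1 in the frame of lane_right between 0.04 and 0.15 m and y of new_pink_1 in the frame of lane_right between -0.021 and 0.021 m and x of new_pink_2 in the frame of lane_right between 0.04 and 0.15 m and y of new_pink_2 in the frame of lane_right between -0.021 and 0.021 m)) and ((x of old_pot in the frame of lane_left between 0.008 and 0.038 m and y of old_pot in the frame of lane_left between -0.021 and 0.021 m and x of new_pot_1 in the frame of lane_left between 0.048 and 0.15 m and y of new_pot_1 in the frame of lane_left between -0.021 and 0.021 m and x of new_pot_2 in the frame of lane_left between 0.048 and 0.15 m and y of new_pot_2 in the frame of lane_left between -0.021 and 0.021 m) or (x of old_pot in the frame of lane_middle between 0.008 and 0.038 m and y of old_pot in the frame of lane_middle between -0.021 and 0.021 m and x of new_pot_1 in the frame of lane_middle between 0.048 and 0.15 m and y of new_pot_1 in the frame of lane_middle between -0.021 and 0.021 m and x of new_pot_2 in the frame of lane_middle between 0.048 and 0.15 m and y of new_pot_2 in the frame of lane_middle between -0.021 and 0.021 m) or (x of old_pot in the frame of lane_right between 0.008 and 0.038 m and y of old_pot in the frame of lane_right between -0.021 and 0.021 m and x of new_pot_1 in the frame of lane_right between 0.048 and 0.15 m and y of new_pot_1 in the frame of lane_right between -0.021 and 0.021 m and x of new_pot_2 in the frame of lane_right between 0.048 and 0.15 m and y of new_pot_2 in the frame of lane_right between -0.021 and 0.021 m)) and angle between each of old_red_1, old_red_2, old_pink, old_pot, new_red_1, new_red_2, new_pink_1, new_pink_2, new_pot_1, new_pot_2's own z axis and vertical below 0.15 rad and z of old_red_1 in the frame of lane_middle between -0.006 and 0.006 m and z of old_red_2 in the frame of lane_middle between -0.006 and 0.006 m and z of old_pink in the frame of lane_middle between -0.006 and 0.006 m and z of old_pot in the frame of lane_middle between -0.006 and 0.006 m and z of new_red_1 in the frame of lane_middle between -0.006 and 0.006 m and z of new_red_2 in the frame of lane_middle between -0.006 and 0.006 m and z of new_pink_1 in the frame of lane_middle between -0.006 and 0.006 m and z of new_pink_2 in the frame of lane_middle between -0.006 and 0.006 m and z of new_pot_1 in the frame of lane_middle between -0.006 and 0.006 m and z of new_pot_2 in the frame of lane_middle between -0.006 and 0.006 m and linear speed of each of old_red_1, old_red_2, old_pink, old_pot, new_red_1, new_red_2, new_pink_1, new_pink_2, new_pot_1, new_pot_2 below 0.03 m/s); the robot touches nothing.
It fails at once if the strip tube is moved or knocked over (distance of strip_tube from where it was at the start of the episode above 0.03 m or angle between strip_tube's own z axis and vertical above 0.5 rad).
It fails at once if the timer is moved (distance of timer from where it was at the start of the episode above 0.03 m).
Of new_red_1, new_pink_1, new_pot_1, new_red_2, new_pink_2, new_pot_2 only 4 to 6 are there at a start; the rules pass over those that are not, and their reading is None.
At some moment in a run one of new_pot_1, new_pot_2 may be knocked a few centimetres aside while the robot is not near it.
It also fails if it takes over 210 s, if anything falls off the work surface, if the arm or the gripper's body presses on something with over 40 N, if the wrist force passes 120 N, or if a joint passes its speed limit or range.

## Robot

A 6-joint arm with a two-finger parallel gripper is mounted at the origin on a cart in front of the work surface, level with it; the furniture and walls round the work are solid. World frame = base frame: x ahead of the robot, y to its left, z up, the work surface at z = 0. Lengths are in m, angles in degrees, forces in N, time in s.
With the tool pointing down it reaches from about 0.3 to 0.75 m from the base axis. Payload 8.5 kg.
Tool frame: the origin (TCP) lies on the centre line of the jaws, within the pads' length; the fingertips stand 17 mm ahead of it and the grasp point (between the pads) lies 2 mm behind it (env.tip_extent is the distance from the TCP to the fingertips, in m); z points along the fingers, y is the direction in which the jaws open and shut (so a half turn about z gives the same grasp; the last joint's range is limited). The gripper opens to 85 mm and grips with 20 to 120 N. Pads are 22 mm wide; open, the fingers measure 114 mm over their backs; the gripper's body (76 mm by 85 mm) begins 54 mm behind the grasp point. The pads swing forward as they close: fully open they stand 13 mm farther back than shut.
Start: joints at [-86.591, 21.807, 74.336, -0, 83.858, -12.336], TCP at [0.149, -0.529, 0.248] pointing down, gripper open.
Joint ranges: [-178.18, 178.18], [-50.72, 133.34], [12.68, 142.11], [-81.47, 261.47], [9.98, 163.14], [-165.26, 165.26]. Speed limits (degrees/s): [136.94, 136.94, 180, 180, 180, 180].

## Interface

Orientations are given as a 3x3 rotation matrix whose columns are the frame's x, y, z axes.
In Python, from rig import telemetry, get_image, camera_params, close_job, env gives the robot as it stands.
- The arm moves only by the tool apply_moves, never from a script. Its argument "motion" is a list of rows, each an object of numbers: "tx", "ty", "tz": the shift along the tool's x, y, z in cm; "turn": the turn about the tool's z in degrees; "jaw": the gripper's target within -1 to 1 (fully open at 1, half-way at 0, shut at -1). In form: [{"tx": .., "ty": .., "tz": .., "turn": .., "jaw": ..}, ...]. A call has 1 to 5 rows; each row is the pose to reach, as a shift and turn from the pose measured when the call began, along the tool's axes at that moment; what a row does not reach only later rows make up. A row lasts 1/12 s, in which the tool goes at most 41.7 mm and 7.16 degrees, less where a joint would pass 70% of its speed; a pose out of reach is approached as far as the arm can. A call with a gripper value outside its range is refused whole. The fingers move at their own pace and stop on an object; "squeeze" is the grip in N (left out, the last holds). Time passes only in rows, so rows that repeat a pose let the fingers close. It gives the time, the measured TCP pose, the force and the opening at its end, in the units of the state.
- telemetry.observe(): the state, without advancing time (a new reading comes with each control period).
- get_image(name): name is "scene" or "top"; returns (picture, depth): 384x512x3 uint8, red, green, blue; 384x512 float32, m along the optical axis (not along the pixel's ray), 0 where there is no reading.
- camera_params(name): a dict with "fx", "fy", "cx", "cy" (pixels), "rvec" (rotation vector, rad) and "tvec" (3), from world to camera coordinates, as OpenCV has them. Camera axes: x right, y down, z forward; pixel columns grow to the right and rows downward; lengths in m; the calibration is good to about 2 mm. A picture is of the moment at which its call begins. camera_params takes no time and is no camera call.
- close_job(): hands the job in, once; it reports no verdict.
The state is a dict: "time_s": time; "q": joint angles; "qvel": joint speeds; "joint_efforts": joint torques, N m; "position": TCP position; "tool_rot": TCP orientation; "ft_force": force on the tool from outside, world axes, zero at the start; "wrist_torque": the same for the moment, N m; "grip_width": finger opening in m.
Only numpy, scipy, OpenCV 4.12 (cv2) and the standard library are available. Lean on these libraries where they do the work, as an engineer would, in place of code of your own. Each camera call takes 0.05 s, during which the arm holds its last target. There are 200 camera calls.

## Working session

There is one attempt and no reset: what is moved stays moved. The work goes in short steps, Python scripts to look and compute and a tool call to move; the robot and the scene stay as the last step left them, time stands still between calls to the robot, and variables do not carry over. Pictures are saved under pics/ and viewed, about 12 in all and at most 16, crops included, and the job is handed in when it is done.

Besides the shell and the picture viewer there is one more tool, called after ">>>" by a JSON object that holds its "name" and its "arguments". apply_moves: Moves the arm, as the interface text tells. Its arguments: {"type":"object","properties":{"motion":{"type":"array"},"squeeze":{"type":"number"}},"required":["motion"]}

```bash
mkdir -p pics && cat > h.py <<'E'
import numpy as np, cv2
from rig import telemetry, get_image, camera_params, close_job, env
def cam(n):
    c=camera_params(n); R=cv2.Rodrigues(np.array(c["rvec"],float))[0]; t=np.array(c["tvec"],float).ravel()
    return c,R,t
def cloud(n,d):
    c,R,t=cam(n); v,u=np.mgrid[:d.shape[0],:d.shape[1]]
    P=np.stack([(u-c["cx"])/c["fx"]*d,(v-c["cy"])/c["fy"]*d,d],-1)
    return (P-t)@R
def ray(n,u,v,z):
    c,R,t=cam(n); C=-R.T@t; d=R.T@np.array([(u-c["cx"])/c["fx"],(v-c["cy"])/c["fy"],1]); return C+d*(z-C[2])/d[2]
def save(f,p): cv2.imwrite("pics/"+f,p[...,::-1])
E
python3 - <<'E'
from h import *
s=telemetry.observe();print(s)
for n in("scene","top"):
    p,d=get_image(n);save(n+"0.png",p);np.savez(n+"0.npz",p=p,d=d);c,R,t=cam(n);print(n,c,-R.T@t,(d>0).mean())
E
```

```text
{'time_s': 0.0, 'q': array([-8.65923382e+01,  2.18403490e+01,  7.43861726e+01, -2.12233448e-04,
        8.38580128e+01, -1.23369753e+01]), 'qvel': array([ 0.0177165 ,  0.063057  , -0.01441518, -0.08177939,  0.05003946,
        0.00046651]), 'joint_efforts': array([ 1.45513812e-03, -4.48455155e+01, -2.31279248e+01, -8.12442909e-05,
        4.76553803e-03, -3.11947801e-06]), 'position': array([ 0.14921159, -0.52908358,  0.24770942]), 'tool_rot': array([[ 9.62480545e-01,  2.71350681e-01, -9.13742108e-05],
       [ 2.71350518e-01, -9.62479469e-01,  1.47257647e-03],
       [ 3.11638827e-04, -1.44212064e-03, -9.99998912e-01]]), 'ft_force': array([-0.28822171, -0.13943194, -0.69799093]), 'wrist_torque': array([-0.0204289 ,  0.05385351,  0.04336334]), 'grip_width': 0.08559820074367602}
scene {'fx': 496.1430896680648, 'fy': 496.1430896680648, 'cx': 254.11644677196807, 'cy': 192.34043038275956, 'rvec': array([ 0.84145956, -2.42195695,  1.19160097]), 'tvec': array([0.4551391 , 0.31387937, 1.23506772])} [-0.15984872  0.89115178  1.00566447] 0.9961446126302084
top {'fx': 441.1870634166346, 'fy': 441.1870634166346, 'cx': 257.1343933731713, 'cy': 190.5014233883884, 'rvec': array([ 2.19666492, -2.14576229,  0.12472871]), 'tvec': array([-0.04262439,  0.6103537 ,  1.45992229])} [ 0.45360167 -0.01661535  1.51647322] 0.9962717692057291
```

View pics/scene0.png

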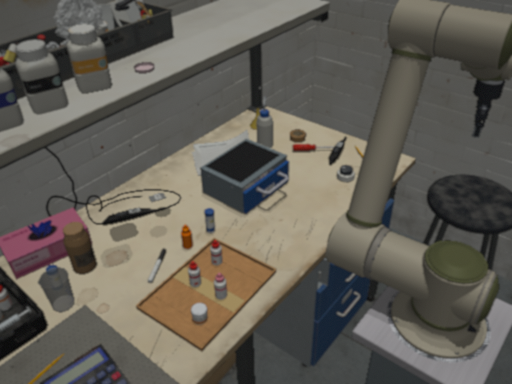

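View pics/top0.png

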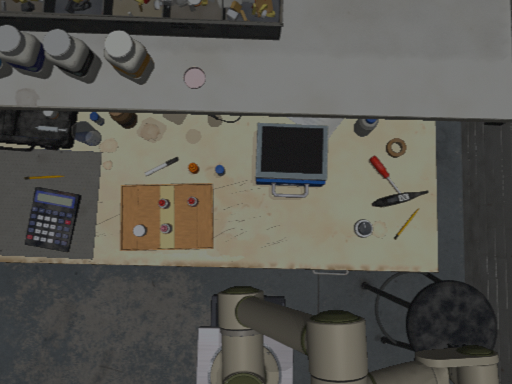

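The scene view shows the tray with two red caps (194,270), (216,250), a pink cap (220,285) and one pot (199,313). In the top view these are red (163,203), (192,201), pink (166,229), pot (139,230). The drawer handle is at about (290,190), the strip tube at (220,170), the timer at (363,228) and the orange look-alike at (193,168).

```bash
cat >> h.py <<'E'
def shot(n):
    p,d=get_image(n); return p,d,cloud(n,d),cv2.cvtColor(p,cv2.COLOR_RGB2HSV)
def blobs(m,P,minpix=6):
    k,l,s,c=cv2.connectedComponentsWithStats(m.astype(np.uint8))
    return [(c[i].round(1),int(s[i,4]),np.median(P[l==i],0).round(4),P[l==i].min(0).round(3),P[l==i].max(0).round(3)) for i in range(1,k) if s[i,4]>=minpix]
E
python3 - <<'E'
from h import *
for n in("top","scene"):
    f=np.load(n+"0.npz");p,d=f["p"],f["d"];P=cloud(n,d);X,Y,Z=P[...,0],P[...,1],P[...,2]
    print(n)
    m=(Z>0.025)&(Z<0.15)&(X>0.25)&(X<0.7)&(abs(Y)<0.6)
    for b in blobs(m,P,8): 
        u,v=b[0]; print(*b)
if 1:
    f=np.load("top0.npz");P=cloud("top",f["d"]);
    for uv in [(290,60),(290,110),(290,150),(290,122),(290,182),(290,190),(318,130),(120,100),(200,260),(139,230),(123,186),(211,247)]: print(uv,P[uv[1],uv[0]].round(3),f["p"][uv[1],uv[0]])
E
cd pics; python3 -c "
import cv2
a=cv2.imread('top0.png')[100:280,90:400];cv2.imwrite('top0c.png',cv2.resize(a,None,fx=2.5,fy=2.5,interpolation=2))"
```

```text
top
[291.1 174.7] 1774 [ 0.66   -0.1377  0.1055] [ 0.589 -0.253  0.026] [ 0.7   -0.022  0.12 ]
[193.3 167.4] 78 [0.6797 0.1855 0.062 ] [0.667 0.174 0.026] [0.697 0.201 0.085]
[219.8 169.4] 80 [0.6739 0.0962 0.0769] [0.661 0.082 0.031] [0.689 0.113 0.087]
[382.9 170.2] 24 [ 0.6922 -0.4576  0.0276] [ 0.682 -0.468  0.025] [ 0.7   -0.443  0.033]
[387.2 174.3] 9 [ 0.6787 -0.4708  0.0283] [ 0.672 -0.478  0.026] [ 0.682 -0.464  0.031]
[ 73.2 206.6] 200 [0.5474 0.5889 0.0311] [0.464 0.57  0.025] [0.588 0.6   0.04 ]
[394.6 198.9] 203 [ 0.5935 -0.4943  0.0288] [ 0.572 -0.548  0.025] [ 0.616 -0.439  0.04 ]
[192.5 201.2] 80 [0.5666 0.1832 0.063 ] [0.554 0.172 0.026] [0.582 0.2   0.089]
[163.6 203.1] 88 [0.5585 0.278  0.0609] [0.544 0.267 0.026] [0.575 0.298 0.085]
[364.7 227.8] 165 [ 0.4932 -0.391   0.0381] [ 0.469 -0.419  0.025] [ 0.517 -0.365  0.047]
[139.3 230.3] 121 [0.4687 0.3602 0.0401] [0.449 0.342 0.026] [0.486 0.382 0.053]
[165.7 228.2] 90 [0.4768 0.2675 0.0618] [0.461 0.256 0.026] [0.491 0.289 0.09 ]
[240.6 288.9] 78 [0.2979 0.0173 0.1383] [ 0.263 -0.053  0.099] [0.304 0.085 0.15 ]
sce
[... 768 characters left out ...]
0.5] 208 [0.4616 0.3678 0.0385] [0.445 0.347 0.025] [0.484 0.385 0.044]
[106.1 356.9] 292 [0.5445 0.5916 0.0306] [0.476 0.574 0.025] [0.584 0.6   0.037]
(290, 60) [ 0.881 -0.097  0.491] [122 122 121]
(290, 110) [ 0.757 -0.098  0.493] [122 122 121]
(290, 150) [ 0.738 -0.131  0.106] [20 20 25]
(290, 122) [ 0.86  -0.139  0.   ] [139 139 121]
(290, 182) [ 0.636 -0.135  0.087] [20 53 95]
(290, 190) [ 0.62  -0.143 -0.004] [138 131 111]
(318, 130) [ 0.806 -0.221  0.11 ] [27 25 26]
(120, 100) [0.771 0.307 0.491] [122 122 121]
(200, 260) [ 0.373  0.16  -0.003] [138 136 116]
(139, 230) [0.469 0.361 0.04 ] [138 139 143]
(123, 186) [0.619 0.433 0.004] [88 65 42]
(211, 247) [0.417 0.124 0.002] [82 60 39]
```

View pics/top0c.png

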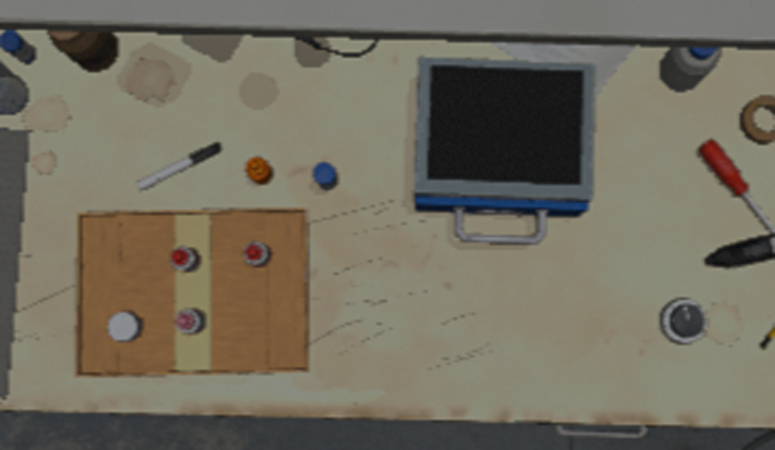

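```bash
python3 - <<'E'
from h import *
print(env.tip_extent,[a for a in dir(env) if a[0]!='_'])
for n in("top","scene"):
    f=np.load(n+"0.npz");p,d=f["p"],f["d"];P=cloud(n,d);X,Y,Z=P[...,0],P[...,1],P[...,2]
    m=(Z>0.055)&(Z<0.085)&(X>0.57)&(X<0.628)&(Y>-0.25)&(Y<0)
    q=P[m]; print(n,"handle",len(q),q.mean(0),q.min(0),q.max(0))
    m=(Z>0.098)&(Z<0.116)&(X>0.6)&(X<0.9)&(Y>-0.3)&(Y<0.05)
    q=P[m][:,:2].astype(np.float32); print("case",np.median(P[m][:,2]),cv2.minAreaRect(q*1000))
    hsv=cv2.cvtColor(p,cv2.COLOR_RGB2HSV)
    m=(hsv[...,0]>100)&(hsv[...,0]<120)&(hsv[...,1]>140)&(X>0.58)&(X<0.68)&(Y>-0.3)&(Y<0.0)&(Z>0.08)
    q=P[m]; a=np.polyfit(q[:,1],q[:,0],1); print("front",len(q),q.min(0),q.max(0),np.degrees(np.arctan(a[0])),q.mean(0))
    # bar
    m=(Z>0.06)&(Z<0.085)&(X>0.57)&(X<0.612)&(Y>-0.19)&(Y<-0.085)
    q=P[m]; a=np.polyfit(q[:,1],q[:,0],1); print("bar",len(q),q.mean(0),np.degrees(np.arctan(a[0])),q[:,1].min(),q[:,1].max())
    # caps
    for lo,hi,nm in [(0.07,0.1,'cap')]:
        m=(Z>0.074)&(Z<0.095)&(X>0.4)&(X<0.62)&(Y>0.1)&(Y<0.45)
        for b in blobs(m,P,4):print(nm,b[:3],hsv[int(b[0][1]),int(b[0][0])])
E
```

```text
0.017 ['MotionError', 'tip_extent']
top handle 152 [ 0.60093924 -0.13603264  0.07400771] [ 0.58856568 -0.19613861  0.06563986] [ 0.62692483 -0.07659204  0.08085442]
case 0.10751215956266892 ((735.9671630859375, -138.208740234375), (232.08990478515625, 181.28541564941406), 89.15283203125)
front 230 [ 0.63228198 -0.24671375  0.08009155] [ 0.64746482 -0.02329661  0.09663491] 0.9698323458676108 [ 0.6392623  -0.13469116  0.08814469]
bar 102 [ 0.59457053 -0.13907107  0.07430497] -0.8131963081075874 -0.1894104769074183 -0.08687628298962607
cap (array([191.1, 200.6]), 25, array([0.5671, 0.1869, 0.0793])) [  1 195 127]
cap (array([161.5, 202.1]), 23, array([0.5607, 0.2834, 0.0787])) [  1 198 129]
cap (array([163.7, 227.7]), 26, array([0.4768, 0.2711, 0.0799])) [174 105 119]
scene handle 143 [ 0.59956163 -0.12948958  0.07199191] [ 0.58296794 -0.2239237   0.05659025] [ 0.62793957 -0.04549916  0.08320556]
case 0.10524131726827525 ((735.0113525390625, -133.0997314453125), (242.3197021484375, 188.3008575439453), 88.91016387939453)
front 187 [ 0.62753966 -0.24279237  0.08009516] [ 0.64553494 -0.01650929  0.09161441] 0.44798124517516535 [ 0.63557027 -0.12594056  0.08511897]
bar 90 [ 0.59149358 -0.13848787  0.07198489] -3.863293679301266 -0.18998429860632599 -0.08541891032255254
cap (array([215.3, 242.6]), 25, array([0.5625, 0.1934, 0.0771])) [  1 206 119]
cap (array([192.9, 263.3]), 23, array([0.5549, 0.2884, 0.0801])) [  1 198 126]
cap (array([219.5, 275.8]), 28, array([0.4716, 0.2782, 0.0781])) [175 104 132]
```

>>> {"name": "apply_moves", "arguments": {"motion": [{"tx":3.5,"ty":-1.7,"tz":0,"turn":-5,"jaw":0.5},{"tx":7,"ty":-3.4,"turn":-10,"tz":0,"jaw":0},{"tx":10.5,"ty":-5.1,"turn":-15,"tz":0,"jaw":-0.3},{"tx":14,"ty":-6.8,"turn":-20,"tz":0,"jaw":-0.3},{"tx":17.5,"ty":-8.5,"turn":-25,"tz":0,"jaw":-0.3}]}}

```text
time_s: 0.52
position: [0.2956, -0.3983, 0.2477]
tool_rot: [[0.755, 0.656, -0.0], [0.656, -0.755, 0.002], [0.001, -0.002, -1.0]]
ft_force: [1.0, -1.9, -0.5]
grip_width: 0.03
```

>>> {"name": "apply_moves", "arguments": {"motion": [{"tx":4,"ty":0,"tz":0,"turn":-6,"jaw":-0.3},{"tx":8,"ty":0,"turn":-12,"tz":0,"jaw":-0.3},{"tx":12,"ty":-0.1,"turn":-19,"tz":0,"jaw":-0.3},{"tx":16,"ty":-0.2,"turn":-26,"tz":0,"jaw":-0.3},{"tx":20,"ty":-0.2,"turn":-33,"tz":0,"jaw":-0.3}]}}

```text
time_s: 0.93
position: [0.4463, -0.2639, 0.2478]
tool_rot: [[0.27, 0.963, -0.001], [0.963, -0.27, 0.002], [0.002, -0.001, -1.0]]
ft_force: [0.1, -1.3, -0.2]
grip_width: 0.03
```

>>> {"name": "apply_moves", "arguments": {"motion": [{"tx":4,"ty":2.6,"tz":0,"turn":-5,"jaw":-0.3},{"tx":8,"ty":5.2,"turn":-10,"tz":0,"jaw":-0.3},{"tx":12,"ty":7.8,"turn":-14.8,"tz":0,"jaw":-0.3},{"tx":15.5,"ty":10,"turn":-14.8,"tz":0,"jaw":-0.3},{"tx":16.48,"ty":10.67,"turn":-14.8,"tz":0,"jaw":-0.3}]}}

```text
time_s: 1.35
position: [0.5953, -0.1313, 0.2475]
tool_rot: [[0.014, 1.0, -0.001], [1.0, -0.014, 0.003], [0.003, -0.001, -1.0]]
ft_force: [-0.3, -0.2, 0.5]
grip_width: 0.03
```

>>> {"name": "apply_moves", "arguments": {"motion": [{"tx":0,"ty":0,"tz":0,"turn":0,"jaw":-0.3},{"tx":0,"ty":0,"tz":0,"turn":0,"jaw":-0.3}]}}

```text
time_s: 1.52
position: [0.5959, -0.1298, 0.2465]
tool_rot: [[0.011, 1.0, -0.003], [1.0, -0.011, 0.003], [0.003, -0.003, -1.0]]
ft_force: [-0.2, 0.1, 1.2]
grip_width: 0.0298
```

>>> {"name": "apply_moves", "arguments": {"motion": [{"tx":-0.2,"ty":-0.1,"tz":3,"turn":0,"jaw":-0.3},{"tx":-0.4,"ty":-0.24,"tz":6,"turn":0,"jaw":-0.3},{"tx":-0.4,"ty":-0.24,"tz":9,"turn":0,"jaw":-0.3},{"tx":-0.4,"ty":-0.24,"tz":11,"turn":0,"jaw":-0.3},{"tx":-0.4,"ty":-0.24,"tz":12,"turn":0,"jaw":-0.3}]}}

```text
time_s: 1.93
position: [0.5912, -0.1341, 0.1237]
tool_rot: [[0.012, 1.0, -0.007], [1.0, -0.012, 0.005], [0.005, -0.007, -1.0]]
ft_force: [0.1, 0.0, -0.7]
grip_width: 0.0301
```

```bash
python3 - <<'E'
from h import *
p,d,P,h=shot("scene"); s=telemetry.observe();print(s["position"])
save("s1.png",cv2.resize(p[120:240,180:340],None,fx=4,fy=4,interpolation=cv2.INTER_CUBIC))
E
```

```text
[ 0.59126691 -0.13391576  0.12320416]
```

View pics/s1.png

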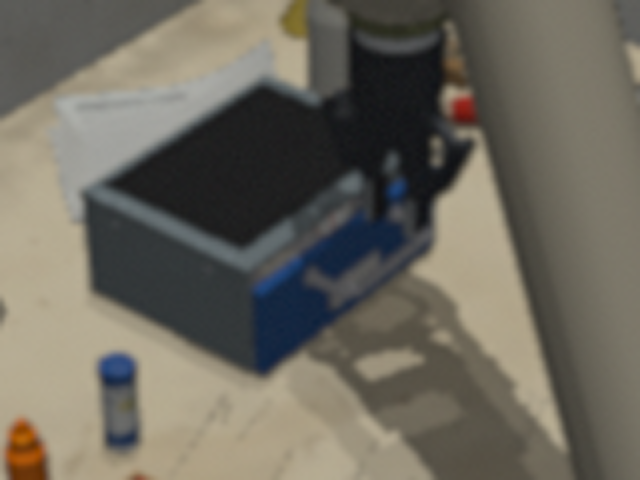

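The crop shows the fingers above the handle bar (about 350,275), straddling it in x. I'll go down and pinch it.

>>> {"name": "apply_moves", "arguments": {"motion": [{"tx":0,"ty":0.23,"tz":1.5,"turn":0,"jaw":-0.3},{"tx":0,"ty":0.23,"tz":3.2,"turn":0,"jaw":-0.3},{"tx":0,"ty":0.23,"tz":4.7,"turn":0,"jaw":-0.3},{"tx":0,"ty":0.23,"tz":5.5,"turn":0,"jaw":-0.3},{"tx":0,"ty":0.23,"tz":5.5,"turn":0,"jaw":-0.3}]}}

```text
time_s: 2.4
position: [0.5926, -0.134, 0.0677]
tool_rot: [[0.013, 1.0, -0.009], [1.0, -0.013, 0.006], [0.006, -0.009, -1.0]]
ft_force: [0.1, 0.4, -0.3]
grip_width: 0.0296
```

>>> {"name": "apply_moves", "arguments": {"motion": [{"tx":0,"ty":0,"tz":0,"turn":0,"jaw":-0.6},{"tx":0,"ty":0,"tz":0,"turn":0,"jaw":-0.8},{"tx":0,"ty":0,"tz":0,"turn":0,"jaw":-1},{"tx":0,"ty":0,"tz":0,"turn":0,"jaw":-1},{"tx":0,"ty":0,"tz":0,"turn":0,"jaw":-1}], "squeeze": 30}}

```text
time_s: 2.82
position: [0.5932, -0.1346, 0.0691]
tool_rot: [[0.013, 1.0, -0.007], [1.0, -0.013, 0.005], [0.005, -0.007, -1.0]]
ft_force: [-0.3, -1.5, 6.9]
grip_width: 0.0088
```

>>> {"name": "apply_moves", "arguments": {"motion": [{"tx":0,"ty":-0.2,"tz":0,"turn":0,"jaw":-1},{"tx":0,"ty":-0.6,"tz":0,"turn":0,"jaw":-1},{"tx":0,"ty":-1.2,"tz":0,"turn":0,"jaw":-1},{"tx":0,"ty":-1.8,"tz":0,"turn":0,"jaw":-1},{"tx":0,"ty":-2.4,"tz":0,"turn":0,"jaw":-1}]}}

```text
time_s: 3.23
position: [0.5685, -0.1342, 0.0691]
tool_rot: [[0.013, 1.0, -0.007], [1.0, -0.013, 0.005], [0.005, -0.007, -1.0]]
ft_force: [2.1, -1.6, -3.9]
grip_width: 0.0088
```

>>> {"name": "apply_moves", "arguments": {"motion": [{"tx":0,"ty":-0.6,"tz":0,"turn":0,"jaw":-1},{"tx":0,"ty":-1.3,"tz":0,"turn":0,"jaw":-1},{"tx":0,"ty":-2.0,"tz":0,"turn":0,"jaw":-1},{"tx":0,"ty":-2.7,"tz":0,"turn":0,"jaw":-1},{"tx":0,"ty":-3.4,"tz":0,"turn":0,"jaw":-1}]}}

```text
time_s: 3.65
position: [0.5335, -0.1338, 0.0691]
tool_rot: [[0.013, 1.0, -0.008], [1.0, -0.013, 0.005], [0.005, -0.008, -1.0]]
ft_force: [2.7, -1.6, -6.6]
grip_width: 0.0089
```

>>> {"name": "apply_moves", "arguments": {"motion": [{"tx":0,"ty":-0.6,"tz":0,"turn":0,"jaw":-1},{"tx":0,"ty":-1.3,"tz":0,"turn":0,"jaw":-1},{"tx":0,"ty":-2.0,"tz":0,"turn":0,"jaw":-1},{"tx":0,"ty":-2.7,"tz":0,"turn":0,"jaw":-1},{"tx":0,"ty":-3.4,"tz":0,"turn":0,"jaw":-1}]}}

```text
time_s: 4.07
position: [0.4987, -0.1333, 0.0692]
tool_rot: [[0.013, 1.0, -0.008], [1.0, -0.013, 0.005], [0.005, -0.008, -1.0]]
ft_force: [2.5, -2.2, -9.7]
grip_width: 0.0087
```

>>> {"name": "apply_moves", "arguments": {"motion": [{"tx":0,"ty":-0.6,"tz":0,"turn":0,"jaw":-1},{"tx":0,"ty":-1.3,"tz":0,"turn":0,"jaw":-1},{"tx":0,"ty":-2.0,"tz":0,"turn":0,"jaw":-1},{"tx":0,"ty":-2.7,"tz":0,"turn":0,"jaw":-1},{"tx":0,"ty":-3.4,"tz":0,"turn":0,"jaw":-1}]}}

```text
time_s: 4.48
position: [0.4638, -0.1329, 0.0692]
tool_rot: [[0.013, 1.0, -0.009], [1.0, -0.013, 0.005], [0.005, -0.009, -1.0]]
ft_force: [2.4, -3.6, -14.3]
grip_width: 0.0085
```

>>> {"name": "apply_moves", "arguments": {"motion": [{"tx":0,"ty":-0.6,"tz":0.05,"turn":0,"jaw":-1},{"tx":0,"ty":-1.3,"tz":0.1,"turn":0,"jaw":-1},{"tx":0,"ty":-2.0,"tz":0.12,"turn":0,"jaw":-1},{"tx":0,"ty":-2.5,"tz":0.12,"turn":0,"jaw":-1},{"tx":0,"ty":-2.8,"tz":0.12,"turn":0,"jaw":-1}]}}

```text
time_s: 4.9
position: [0.4355, -0.1326, 0.069]
tool_rot: [[0.013, 1.0, -0.007], [1.0, -0.013, 0.004], [0.004, -0.008, -1.0]]
ft_force: [2.5, 1.0, 6.1]
grip_width: 0.0089
```

>>> {"name": "apply_moves", "arguments": {"motion": [{"tx":0,"ty":-0.2,"tz":0,"turn":0,"jaw":-1},{"tx":0,"ty":-0.4,"tz":0,"turn":0,"jaw":-1},{"tx":0,"ty":-0.5,"tz":0,"turn":0,"jaw":-1},{"tx":0,"ty":-0.5,"tz":0,"turn":0,"jaw":-1}]}}

```text
time_s: 5.23
position: [0.4336, -0.1326, 0.0692]
tool_rot: [[0.014, 1.0, 0.001], [1.0, -0.014, 0.004], [0.004, 0.001, -1.0]]
ft_force: [21.0, 6.4, -12.1]
grip_width: 0.0084
```

>>> {"name": "apply_moves", "arguments": {"motion": [{"tx":0,"ty":0.05,"tz":0,"turn":0,"jaw":-0.6},{"tx":0,"ty":0.05,"tz":0,"turn":0,"jaw":-0.3},{"tx":0,"ty":0,"tz":0,"turn":0,"jaw":-0.3},{"tx":0,"ty":0,"tz":0,"turn":0,"jaw":-0.3},{"tx":0,"ty":0,"tz":0,"turn":0,"jaw":-0.3}]}}

```text
time_s: 5.65
position: [0.4331, -0.1325, 0.0691]
tool_rot: [[0.015, 1.0, -0.0], [1.0, -0.015, 0.004], [0.004, -0.0, -1.0]]
ft_force: [0.2, 0.1, 1.2]
grip_width: 0.0299
```

>>> {"name": "apply_moves", "arguments": {"motion": [{"tx":0,"ty":0,"tz":-2,"turn":0,"jaw":-0.3},{"tx":0,"ty":0,"tz":-5,"turn":0,"jaw":-0.3},{"tx":0,"ty":0,"tz":-9,"turn":0,"jaw":-0.3},{"tx":0,"ty":0,"tz":-13,"turn":0,"jaw":-0.3},{"tx":0,"ty":0,"tz":-17,"turn":0,"jaw":-0.3}]}}

```text
time_s: 6.07
position: [0.4324, -0.1329, 0.2411]
tool_rot: [[0.015, 1.0, -0.001], [1.0, -0.015, 0.004], [0.004, -0.001, -1.0]]
ft_force: [0.3, -0.7, 0.3]
grip_width: 0.03
```

>>> {"name": "apply_moves", "arguments": {"motion": [{"tx":4,"ty":0,"tz":0,"turn":7,"jaw":-0.3},{"tx":8,"ty":0,"tz":0,"turn":14,"jaw":-0.3},{"tx":12,"ty":0,"tz":0,"turn":21,"jaw":-0.3},{"tx":16,"ty":0,"tz":0,"turn":28,"jaw":-0.3},{"tx":20,"ty":0,"tz":0,"turn":35,"jaw":-0.3}]}}

```text
time_s: 6.48
position: [0.4348, 0.0445, 0.242]
tool_rot: [[0.523, 0.853, -0.001], [0.853, -0.523, 0.004], [0.003, -0.003, -1.0]]
ft_force: [0.4, -0.7, 1.0]
grip_width: 0.0299
```

```bash
cat > look.py <<'E'
from h import *
import sys
k=sys.argv[1]
for n,(r0,r1,c0,c1) in {"top":(110,260,110,350),"scene":(130,340,140,310)}.items():
    p,d=get_image(n);np.savez(n+k+".npz",p=p,d=d)
    save(n+k+".png",cv2.resize(p[r0:r1,c0:c1],None,fx=3,fy=3,interpolation=cv2.INTER_CUBIC)[:600])
    P=cloud(n,d);X,Y,Z=np.moveaxis(P,-1,0);h=cv2.cvtColor(p,cv2.COLOR_RGB2HSV).astype(int);H,S,V=np.moveaxis(h,-1,0)
    reg=(X>0.4)&(X<0.66)&(Y<0.45)&(Y>-0.26)&(Z>0.02)&(Z<0.12)
    for nm,m in {"red":((H<5)|(H>177))&(S>150),"pink":(H>165)&(H<178)&(S<150)&(S>60),"white":(S<45)&(V>110)}.items():
        if n=="scene" and nm=="white": reg=reg&(Z>0.038)&(Z<0.057)
        for b in blobs(m&reg,P,5):
            zt={"red":.088,"pink":.088,"white":.048}[nm]
            if b[2][1]>0.1: zt-=.007
            print(n,nm,*b[:3],"ray",ray(n,*b[0],zt).round(4)[:2])
print(telemetry.observe()["position"],telemetry.observe()["time_s"])
E
python3 look.py 2
```

```text
top red [311.4 197. ] 21 [ 0.5881 -0.2044  0.0851] ray [ 0.5883 -0.205 ]
top red [191.  200.7] 23 [0.5668 0.1871 0.0772] ray [0.5674 0.1868]
top red [161.4 202.3] 27 [0.5608 0.2835 0.077 ] ray [0.5599 0.2828]
top red [310.2 209. ] 23 [ 0.5492 -0.2016  0.0864] ray [ 0.5491 -0.2014]
top pink [268.7 196.1] 30 [ 0.5882 -0.0667  0.0843] ray [ 0.5879 -0.0659]
top pink [163.5 228.1] 33 [0.4767 0.2722 0.0768] ray [0.4765 0.2722]
top white [326.8 177.5] 6 [ 0.6513 -0.2523  0.105 ] ray [ 0.6591 -0.2614]
top white [278.  205.5] 184 [ 0.5643 -0.1002  0.0236] ray [ 0.5609 -0.0989]
top white [261. 188.] 5 [ 0.6211 -0.0413  0.023 ] ray [ 0.6183 -0.0409]
top white [298.7 206.3] 182 [ 0.5593 -0.1711  0.0235] ray [ 0.5598 -0.1681]
top white [269.  192.4] 7 [ 0.6029 -0.0673  0.0683] ray [ 0.6041 -0.068 ]
top white [289.2 196.9] 104 [ 0.5905 -0.1353  0.0476] ray [ 0.5906 -0.1359]
top white [271.8 198.2] 10 [ 0.5819 -0.0777  0.0671] ray [ 0.5848 -0.0778]
top white [317.  208.5] 22 [ 0.5555 -0.2327  0.0245] ray [ 0.5539 -0.2293]
top white [260. 208.] 15 [ 0.5523 -0.0393  0.0242] ray [ 0.5511 -0.0391]
top 
[... 724 characters left out ...]

scene pink [266.  204.7] 7 [ 0.5781 -0.0496  0.0478] ray [ 0.5477 -0.0128]
scene pink [219.1 278. ] 41 [0.4705 0.2807 0.0731] ray [0.4658 0.2854]
scene pink [218.1 289.4] 7 [0.4684 0.2902 0.0406] ray [0.4423 0.315 ]
scene white [278.5 192.2] 75 [ 0.5865 -0.1299  0.0461] ray [ 0.586  -0.1268]
scene white [271.  202.5] 6 [ 0.5729 -0.0703  0.0494] ray [ 0.5729 -0.0703]
scene white [215.4 250.7] 22 [0.5591 0.2013 0.0541] ray [0.57   0.1892]
scene white [193.5 272.2] 24 [0.5484 0.2968 0.0547] ray [0.5608 0.2857]
scene white [216.9 284.4] 17 [0.4748 0.2875 0.054 ] ray [0.4823 0.2794]
scene white [199.2 308.6] 118 [0.4636 0.3646 0.0396] ray [0.4633 0.365 ]
[0.43449515 0.046581   0.24192555] 6.5833
```

View pics/top2.png

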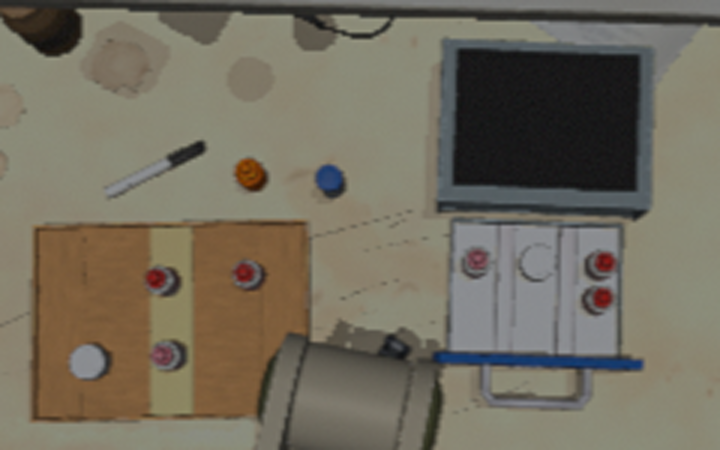

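View pics/scene2.png

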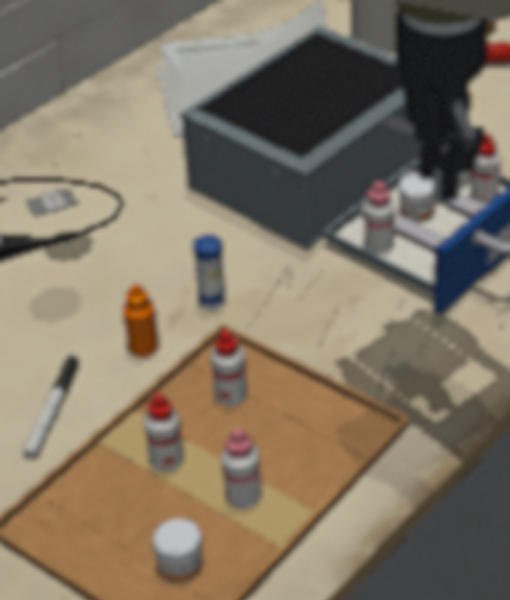

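The top view shows the drawer open at its stop. Pink is in the left lane at (478,262), the pot in the middle at (537,262) and two reds in the right lane at (603,263) and (599,298). Nothing is toppled. The tray holds red at (158,280) and (246,274), pink at (167,355) and the pot at (88,361).

>>> {"name": "apply_moves", "arguments": {"motion": [{"tx":-0.3,"ty":3.8,"tz":0,"turn":7,"jaw":0.05},{"tx":-0.6,"ty":7.6,"tz":0,"turn":14,"jaw":0.05},{"tx":-1,"ty":11.4,"tz":0,"turn":21,"jaw":0.05},{"tx":-1.3,"ty":15.2,"tz":0,"turn":28,"jaw":0.05},{"tx":-1.6,"ty":18.9,"tz":0,"turn":35,"jaw":0.05}]}}

```text
time_s: 7.0
position: [0.5889, -0.0671, 0.2409]
tool_rot: [[0.917, 0.399, -0.002], [0.399, -0.917, 0.005], [0.0, -0.005, -1.0]]
ft_force: [-0.0, 0.4, -0.3]
grip_width: 0.0446
```

>>> {"name": "apply_moves", "arguments": {"motion": [{"tx":0,"ty":0,"tz":0,"turn":6,"jaw":0.05},{"tx":0,"ty":0,"tz":0,"turn":12,"jaw":0.05},{"tx":0,"ty":0,"tz":0,"turn":18,"jaw":0.05},{"tx":0,"ty":0,"tz":0,"turn":24,"jaw":0.05},{"tx":0,"ty":0,"tz":0,"turn":24,"jaw":0.05}]}}

```text
time_s: 7.42
position: [0.5886, -0.068, 0.2405]
tool_rot: [[1.0, -0.012, -0.003], [-0.012, -1.0, 0.005], [-0.003, -0.005, -1.0]]
ft_force: [0.5, -0.9, 0.2]
grip_width: 0.0448
```

>>> {"name": "apply_moves", "arguments": {"motion": [{"tx":-0.16,"ty":-0.2,"tz":3,"turn":0,"jaw":0.05},{"tx":-0.16,"ty":-0.2,"tz":6.5,"turn":0,"jaw":0.05},{"tx":-0.16,"ty":-0.2,"tz":10,"turn":0,"jaw":0.05},{"tx":-0.16,"ty":-0.2,"tz":12,"turn":0,"jaw":0.05},{"tx":-0.16,"ty":-0.2,"tz":12,"turn":0,"jaw":0.05}]}}

```text
time_s: 7.83
position: [0.5844, -0.0654, 0.1162]
tool_rot: [[1.0, -0.009, -0.011], [-0.008, -1.0, 0.008], [-0.011, -0.007, -1.0]]
ft_force: [-0.3, 0.5, -0.5]
grip_width: 0.0451
```

>>> {"name": "apply_moves", "arguments": {"motion": [{"tx":0,"ty":0,"tz":1.5,"turn":0,"jaw":0.05},{"tx":0,"ty":0,"tz":3,"turn":0,"jaw":0.05},{"tx":0,"ty":0,"tz":4.5,"turn":0,"jaw":0.05},{"tx":0,"ty":0,"tz":6,"turn":0,"jaw":0.05},{"tx":0,"ty":0,"tz":6.1,"turn":0,"jaw":0.05}]}}

```text
time_s: 8.25
position: [0.5832, -0.0652, 0.0543]
tool_rot: [[1.0, -0.006, -0.014], [-0.006, -1.0, 0.008], [-0.014, -0.008, -1.0]]
ft_force: [-1.1, -0.4, -0.3]
grip_width: 0.0447
```

>>> {"name": "apply_moves", "arguments": {"motion": [{"tx":0,"ty":0,"tz":0,"turn":0,"jaw":-0.1},{"tx":0,"ty":0,"tz":0,"turn":0,"jaw":-0.2},{"tx":0,"ty":0,"tz":0,"turn":0,"jaw":-0.3},{"tx":0,"ty":0,"tz":0,"turn":0,"jaw":-0.4},{"tx":0,"ty":0,"tz":0,"turn":0,"jaw":-0.4}], "squeeze": 20}}

```text
time_s: 8.67
position: [0.584, -0.0656, 0.0559]
tool_rot: [[1.0, -0.006, -0.011], [-0.006, -1.0, 0.007], [-0.011, -0.007, -1.0]]
ft_force: [-0.9, -0.9, 6.3]
grip_width: 0.0318
```

>>> {"name": "apply_moves", "arguments": {"motion": [{"tx":0,"ty":0,"tz":-0.4,"turn":0,"jaw":-0.4},{"tx":0,"ty":0,"tz":-1,"turn":0,"jaw":-0.4},{"tx":-1,"ty":0,"tz":-1,"turn":0,"jaw":-0.4},{"tx":-2.5,"ty":0,"tz":-1,"turn":0,"jaw":-0.4},{"tx":-4,"ty":0,"tz":-1,"turn":0,"jaw":-0.4}]}}

```text
time_s: 9.08
position: [0.5438, -0.0654, 0.0669]
tool_rot: [[1.0, -0.005, -0.01], [-0.005, -1.0, 0.007], [-0.01, -0.007, -1.0]]
ft_force: [0.4, 0.3, -0.6]
grip_width: 0.0315
```

>>> {"name": "apply_moves", "arguments": {"motion": [{"tx":-1.5,"ty":0,"tz":0,"turn":0,"jaw":-0.4},{"tx":-3,"ty":0,"tz":0,"turn":0,"jaw":-0.4},{"tx":-3.8,"ty":0,"tz":0,"turn":0,"jaw":-0.4},{"tx":-3.9,"ty":0,"tz":0,"turn":0,"jaw":-0.4},{"tx":-3.9,"ty":0,"tz":0,"turn":0,"jaw":-0.4}]}}

```text
time_s: 9.5
position: [0.5052, -0.0653, 0.0678]
tool_rot: [[1.0, -0.006, -0.009], [-0.005, -1.0, 0.007], [-0.009, -0.006, -1.0]]
ft_force: [0.3, 0.6, -0.1]
grip_width: 0.0313
```

>>> {"name": "apply_moves", "arguments": {"motion": [{"tx":0,"ty":0,"tz":0.4,"turn":0,"jaw":-0.4},{"tx":0,"ty":0,"tz":0.8,"turn":0,"jaw":-0.4},{"tx":0,"ty":0,"tz":1.05,"turn":0,"jaw":-0.4},{"tx":0,"ty":0,"tz":1.15,"turn":0,"jaw":-0.4},{"tx":0,"ty":0,"tz":1.15,"turn":0,"jaw":-0.4}]}}

```text
time_s: 9.92
position: [0.5053, -0.0652, 0.056]
tool_rot: [[1.0, -0.005, -0.009], [-0.005, -1.0, 0.007], [-0.009, -0.007, -1.0]]
ft_force: [0.8, -0.4, 0.8]
grip_width: 0.0317
```

>>> {"name": "apply_moves", "arguments": {"motion": [{"tx":0,"ty":0,"tz":0,"turn":0,"jaw":-0.15},{"tx":0,"ty":0,"tz":0,"turn":0,"jaw":0.05},{"tx":0,"ty":0,"tz":0,"turn":0,"jaw":0.05},{"tx":0,"ty":0,"tz":-1,"turn":0,"jaw":0.05},{"tx":0,"ty":0,"tz":-2.5,"turn":0,"jaw":0.05}]}}

```text
time_s: 10.33
position: [0.5049, -0.0652, 0.0803]
tool_rot: [[1.0, -0.006, -0.012], [-0.006, -1.0, 0.008], [-0.012, -0.008, -1.0]]
ft_force: [0.3, -0.2, -0.2]
grip_width: 0.0448
```

>>> {"name": "apply_moves", "arguments": {"motion": [{"tx":0,"ty":0,"tz":-2,"turn":0,"jaw":0.05},{"tx":0,"ty":0,"tz":-5,"turn":0,"jaw":0.05},{"tx":1,"ty":1,"tz":-7,"turn":0,"jaw":0.17},{"tx":4,"ty":3,"tz":-8,"turn":0,"jaw":0.17},{"tx":6,"ty":5,"tz":-8,"turn":0,"jaw":0.17}]}}

```text
time_s: 10.75
position: [0.5679, -0.1168, 0.1624]
tool_rot: [[1.0, -0.004, -0.006], [-0.004, -1.0, 0.005], [-0.006, -0.005, -1.0]]
ft_force: [-0.3, 0.3, 0.8]
grip_width: 0.0503
```

>>> {"name": "apply_moves", "arguments": {"motion": [{"tx":1.5,"ty":1.5,"tz":0,"turn":0,"jaw":0.25},{"tx":2.2,"ty":1.9,"tz":2,"turn":0,"jaw":0.25},{"tx":2.2,"ty":1.9,"tz":5,"turn":0,"jaw":0.25},{"tx":2.2,"ty":1.9,"tz":7,"turn":0,"jaw":0.25},{"tx":2.2,"ty":1.9,"tz":7.5,"turn":0,"jaw":0.25}]}}

```text
time_s: 11.17
position: [0.5878, -0.1349, 0.0837]
tool_rot: [[1.0, -0.005, -0.012], [-0.005, -1.0, 0.008], [-0.012, -0.008, -1.0]]
ft_force: [-0.9, -0.6, 0.7]
grip_width: 0.0533
```

>>> {"name": "apply_moves", "arguments": {"motion": [{"tx":0,"ty":0,"tz":1,"turn":0,"jaw":0.25},{"tx":0,"ty":0,"tz":2,"turn":0,"jaw":0.25},{"tx":0,"ty":0,"tz":3,"turn":0,"jaw":0.25},{"tx":0,"ty":0,"tz":4,"turn":0,"jaw":0.25},{"tx":0,"ty":0,"tz":4.3,"turn":0,"jaw":0.25}]}}

```text
time_s: 11.58
position: [0.5869, -0.1344, 0.0394]
tool_rot: [[1.0, -0.005, -0.013], [-0.005, -1.0, 0.009], [-0.013, -0.008, -1.0]]
ft_force: [-0.3, 0.1, 1.7]
grip_width: 0.0531
```

>>> {"name": "apply_moves", "arguments": {"motion": [{"tx":0,"ty":0,"tz":0,"turn":0,"jaw":0.1},{"tx":0,"ty":0,"tz":0,"turn":0,"jaw":0},{"tx":0,"ty":0,"tz":0,"turn":0,"jaw":-0.1},{"tx":0,"ty":0,"tz":0,"turn":0,"jaw":-0.25},{"tx":0,"ty":0,"tz":0,"turn":0,"jaw":-0.25}], "squeeze": 20}}

```text
time_s: 12.0
position: [0.5872, -0.1346, 0.04]
tool_rot: [[1.0, -0.005, -0.012], [-0.005, -1.0, 0.008], [-0.012, -0.008, -1.0]]
ft_force: [0.8, -0.7, 2.0]
grip_width: 0.0371
```

>>> {"name": "apply_moves", "arguments": {"motion": [{"tx":0,"ty":0,"tz":-0.4,"turn":0,"jaw":-0.25},{"tx":0,"ty":0,"tz":-1,"turn":0,"jaw":-0.25},{"tx":-1,"ty":0,"tz":-1,"turn":0,"jaw":-0.25},{"tx":-2.5,"ty":0,"tz":-1,"turn":0,"jaw":-0.25},{"tx":-4,"ty":0,"tz":-1,"turn":0,"jaw":-0.25}]}}

```text
time_s: 12.42
position: [0.5471, -0.1344, 0.0511]
tool_rot: [[1.0, -0.004, -0.011], [-0.004, -1.0, 0.008], [-0.011, -0.008, -1.0]]
ft_force: [0.0, -0.4, -0.2]
grip_width: 0.0372
```

>>> {"name": "apply_moves", "arguments": {"motion": [{"tx":-1.5,"ty":0,"tz":0,"turn":0,"jaw":-0.25},{"tx":-3,"ty":0,"tz":0,"turn":0,"jaw":-0.25},{"tx":-3.8,"ty":0,"tz":0,"turn":0,"jaw":-0.25},{"tx":-3.9,"ty":0,"tz":0,"turn":0,"jaw":-0.25},{"tx":-3.9,"ty":0,"tz":0,"turn":0,"jaw":-0.25}]}}

```text
time_s: 12.83
position: [0.5084, -0.1345, 0.052]
tool_rot: [[1.0, -0.005, -0.011], [-0.005, -1.0, 0.007], [-0.011, -0.007, -1.0]]
ft_force: [0.2, -0.8, -1.4]
grip_width: 0.0373
```

>>> {"name": "apply_moves", "arguments": {"motion": [{"tx":0,"ty":0,"tz":0.4,"turn":0,"jaw":-0.25},{"tx":0,"ty":0,"tz":0.8,"turn":0,"jaw":-0.25},{"tx":0,"ty":0,"tz":1.0,"turn":0,"jaw":-0.25},{"tx":0,"ty":0,"tz":1.1,"turn":0,"jaw":-0.25},{"tx":0,"ty":0,"tz":1.1,"turn":0,"jaw":-0.25}]}}

```text
time_s: 13.25
position: [0.5084, -0.1343, 0.0405]
tool_rot: [[1.0, -0.005, -0.011], [-0.004, -1.0, 0.008], [-0.011, -0.008, -1.0]]
ft_force: [-0.4, -0.3, -0.5]
grip_width: 0.0374
```

>>> {"name": "apply_moves", "arguments": {"motion": [{"tx":0,"ty":0,"tz":0,"turn":0,"jaw":0},{"tx":0,"ty":0,"tz":0,"turn":0,"jaw":0.22},{"tx":0,"ty":0,"tz":0,"turn":0,"jaw":0.22},{"tx":0,"ty":0,"tz":-1,"turn":0,"jaw":0.22},{"tx":0,"ty":0,"tz":-3,"turn":0,"jaw":0.22}]}}

```text
time_s: 13.67
position: [0.5078, -0.1341, 0.0698]
tool_rot: [[1.0, -0.005, -0.015], [-0.005, -1.0, 0.009], [-0.015, -0.009, -1.0]]
ft_force: [0.0, -0.6, 0.7]
grip_width: 0.0521
```

>>> {"name": "apply_moves", "arguments": {"motion": [{"tx":0,"ty":0,"tz":-3,"turn":0,"jaw":0.2},{"tx":0,"ty":0,"tz":-6,"turn":0,"jaw":0.1},{"tx":0.5,"ty":1,"tz":-9,"turn":0,"jaw":0.05},{"tx":2.5,"ty":4,"tz":-9,"turn":0,"jaw":0.05},{"tx":4,"ty":6.7,"tz":-9,"turn":0,"jaw":0.05}]}}

```text
time_s: 14.08
position: [0.5501, -0.203, 0.1621]
tool_rot: [[1.0, -0.003, -0.01], [-0.003, -1.0, 0.006], [-0.01, -0.006, -1.0]]
ft_force: [-0.3, -1.0, -0.2]
grip_width: 0.045
```

>>> {"name": "apply_moves", "arguments": {"motion": [{"tx":0,"ty":0,"tz":0,"turn":0,"jaw":0.05},{"tx":0,"ty":0,"tz":0,"turn":0,"jaw":0.05}]}}

```text
time_s: 14.25
position: [0.5505, -0.2041, 0.163]
tool_rot: [[1.0, -0.005, -0.008], [-0.005, -1.0, 0.006], [-0.008, -0.006, -1.0]]
ft_force: [-0.1, 0.5, -0.1]
grip_width: 0.045
```

>>> {"name": "apply_moves", "arguments": {"motion": [{"tx":-0.1,"ty":-0.2,"tz":2,"turn":0,"jaw":0.05},{"tx":-0.1,"ty":-0.2,"tz":4,"turn":0,"jaw":0.05},{"tx":-0.1,"ty":-0.2,"tz":5.5,"turn":0,"jaw":0.05},{"tx":-0.1,"ty":-0.2,"tz":7,"turn":0,"jaw":0.05},{"tx":-0.1,"ty":-0.2,"tz":7.5,"turn":0,"jaw":0.05}]}}

```text
time_s: 14.67
position: [0.5477, -0.2003, 0.0865]
tool_rot: [[1.0, -0.004, -0.012], [-0.004, -1.0, 0.008], [-0.012, -0.008, -1.0]]
ft_force: [-0.5, 0.2, -0.6]
grip_width: 0.0448
```

>>> {"name": "apply_moves", "arguments": {"motion": [{"tx":0,"ty":0,"tz":0.8,"turn":0,"jaw":0.05},{"tx":0,"ty":0,"tz":1.6,"turn":0,"jaw":0.05},{"tx":0,"ty":0,"tz":2.4,"turn":0,"jaw":0.05},{"tx":0,"ty":0,"tz":3,"turn":0,"jaw":0.05},{"tx":0,"ty":0,"tz":3,"turn":0,"jaw":0.05}]}}

```text
time_s: 15.08
position: [0.5469, -0.1998, 0.0554]
tool_rot: [[1.0, -0.004, -0.013], [-0.004, -1.0, 0.009], [-0.013, -0.009, -1.0]]
ft_force: [0.1, 0.3, -0.5]
grip_width: 0.0448
```

>>> {"name": "apply_moves", "arguments": {"motion": [{"tx":0,"ty":0,"tz":0,"turn":0,"jaw":-0.1},{"tx":0,"ty":0,"tz":0,"turn":0,"jaw":-0.2},{"tx":0,"ty":0,"tz":0,"turn":0,"jaw":-0.3},{"tx":0,"ty":0,"tz":0,"turn":0,"jaw":-0.4},{"tx":0,"ty":0,"tz":0,"turn":0,"jaw":-0.4}]}}

```text
time_s: 15.5
position: [0.5471, -0.2, 0.0559]
tool_rot: [[1.0, -0.004, -0.012], [-0.004, -1.0, 0.008], [-0.012, -0.008, -1.0]]
ft_force: [-0.4, -0.0, 1.4]
grip_width: 0.0305
```

>>> {"name": "apply_moves", "arguments": {"motion": [{"tx":0,"ty":0,"tz":-0.4,"turn":0,"jaw":-0.4},{"tx":0,"ty":0,"tz":-0.9,"turn":0,"jaw":-0.4},{"tx":-1.3,"ty":0,"tz":-1,"turn":0,"jaw":-0.4},{"tx":-2.7,"ty":0,"tz":-1,"turn":0,"jaw":-0.4},{"tx":-4.2,"ty":0.2,"tz":-1,"turn":0,"jaw":-0.4}]}}

```text
time_s: 15.92
position: [0.5049, -0.2016, 0.0669]
tool_rot: [[1.0, -0.003, -0.012], [-0.003, -1.0, 0.008], [-0.012, -0.008, -1.0]]
ft_force: [0.3, -0.3, 0.1]
grip_width: 0.0309
```

>>> {"name": "apply_moves", "arguments": {"motion": [{"tx":0,"ty":0.1,"tz":0.3,"turn":0,"jaw":-0.4},{"tx":0,"ty":0.1,"tz":0.7,"turn":0,"jaw":-0.4},{"tx":0,"ty":0.1,"tz":1.0,"turn":0,"jaw":-0.4},{"tx":0,"ty":0.1,"tz":1.1,"turn":0,"jaw":-0.4},{"tx":0,"ty":0.1,"tz":1.1,"turn":0,"jaw":-0.4}]}}

```text
time_s: 16.33
position: [0.5055, -0.2026, 0.0558]
tool_rot: [[1.0, -0.003, -0.011], [-0.003, -1.0, 0.007], [-0.011, -0.007, -1.0]]
ft_force: [-0.6, -0.3, 3.0]
grip_width: 0.0307
```

>>> {"name": "apply_moves", "arguments": {"motion": [{"tx":0,"ty":0,"tz":0,"turn":0,"jaw":-0.15},{"tx":0,"ty":0,"tz":0,"turn":0,"jaw":0.05},{"tx":0,"ty":0,"tz":0,"turn":0,"jaw":0.05},{"tx":0,"ty":0,"tz":-1,"turn":0,"jaw":0.05},{"tx":0,"ty":0,"tz":-2.5,"turn":0,"jaw":0.05}]}}

```text
time_s: 16.75
position: [0.5054, -0.2024, 0.0805]
tool_rot: [[1.0, -0.003, -0.014], [-0.003, -1.0, 0.009], [-0.014, -0.009, -1.0]]
ft_force: [-0.5, 0.8, 0.3]
grip_width: 0.045
```

>>> {"name": "apply_moves", "arguments": {"motion": [{"tx":0,"ty":0,"tz":-2,"turn":0,"jaw":0.05},{"tx":0,"ty":0,"tz":-5,"turn":0,"jaw":0.05},{"tx":2,"ty":0,"tz":-7,"turn":0,"jaw":0.05},{"tx":5,"ty":0.2,"tz":-7.5,"turn":0,"jaw":0.05},{"tx":8.2,"ty":0.2,"tz":-7.5,"turn":0,"jaw":0.05}]}}

```text
time_s: 17.17
position: [0.5897, -0.2059, 0.158]
tool_rot: [[1.0, -0.004, -0.009], [-0.004, -1.0, 0.007], [-0.009, -0.007, -1.0]]
ft_force: [1.2, -0.2, -0.2]
grip_width: 0.0451
```

>>> {"name": "apply_moves", "arguments": {"motion": [{"tx":0,"ty":0,"tz":0,"turn":0,"jaw":0.05},{"tx":0,"ty":0,"tz":0,"turn":0,"jaw":0.05}]}}

```text
time_s: 17.33
position: [0.5906, -0.2057, 0.1587]
tool_rot: [[1.0, -0.003, -0.008], [-0.003, -1.0, 0.006], [-0.008, -0.006, -1.0]]
ft_force: [-0.7, -0.0, 0.7]
grip_width: 0.0447
```

>>> {"name": "apply_moves", "arguments": {"motion": [{"tx":-0.25,"ty":-0.1,"tz":2,"turn":0,"jaw":0.05},{"tx":-0.25,"ty":-0.1,"tz":4,"turn":0,"jaw":0.05},{"tx":-0.25,"ty":-0.1,"tz":5.5,"turn":0,"jaw":0.05},{"tx":-0.25,"ty":-0.1,"tz":6.8,"turn":0,"jaw":0.05},{"tx":-0.25,"ty":-0.1,"tz":7.2,"turn":0,"jaw":0.05}]}}

```text
time_s: 17.75
position: [0.5858, -0.2039, 0.0851]
tool_rot: [[1.0, -0.003, -0.012], [-0.003, -1.0, 0.008], [-0.012, -0.008, -1.0]]
ft_force: [0.8, 0.3, 0.1]
grip_width: 0.0448
```

>>> {"name": "apply_moves", "arguments": {"motion": [{"tx":0,"ty":0,"tz":0.8,"turn":0,"jaw":0.05},{"tx":0,"ty":0,"tz":1.6,"turn":0,"jaw":0.05},{"tx":0,"ty":0,"tz":2.4,"turn":0,"jaw":0.05},{"tx":0,"ty":0,"tz":3,"turn":0,"jaw":0.05},{"tx":0,"ty":0,"tz":3,"turn":0,"jaw":0.05}]}}

```text
time_s: 18.17
position: [0.5849, -0.2034, 0.0539]
tool_rot: [[1.0, -0.003, -0.014], [-0.003, -1.0, 0.009], [-0.014, -0.009, -1.0]]
ft_force: [-0.2, -0.3, 0.5]
grip_width: 0.0448
```

>>> {"name": "apply_moves", "arguments": {"motion": [{"tx":0,"ty":0,"tz":0,"turn":0,"jaw":-0.1},{"tx":0,"ty":0,"tz":0,"turn":0,"jaw":-0.2},{"tx":0,"ty":0,"tz":0,"turn":0,"jaw":-0.3},{"tx":0,"ty":0,"tz":0,"turn":0,"jaw":-0.4},{"tx":0,"ty":0,"tz":0,"turn":0,"jaw":-0.4}]}}

```text
time_s: 18.58
position: [0.5851, -0.2035, 0.0543]
tool_rot: [[1.0, -0.003, -0.013], [-0.003, -1.0, 0.008], [-0.013, -0.008, -1.0]]
ft_force: [-0.5, -0.1, 1.8]
grip_width: 0.0307
```

>>> {"name": "apply_moves", "arguments": {"motion": [{"tx":0,"ty":0,"tz":-0.4,"turn":0,"jaw":-0.4},{"tx":0,"ty":0,"tz":-0.9,"turn":0,"jaw":-0.4},{"tx":-1.5,"ty":0,"tz":-1,"turn":0,"jaw":-0.4},{"tx":-3.2,"ty":0,"tz":-1,"turn":0,"jaw":-0.4},{"tx":-4.6,"ty":0,"tz":-1,"turn":0,"jaw":-0.4}]}}

```text
time_s: 19.0
position: [0.5385, -0.2033, 0.0654]
tool_rot: [[1.0, -0.003, -0.013], [-0.003, -1.0, 0.008], [-0.013, -0.008, -1.0]]
ft_force: [0.5, 0.8, -0.4]
grip_width: 0.0312
```

>>> {"name": "apply_moves", "arguments": {"motion": [{"tx":0,"ty":0,"tz":0,"turn":0,"jaw":-0.4},{"tx":0,"ty":0,"tz":0,"turn":0,"jaw":-0.4}]}}

```text
time_s: 19.17
position: [0.5386, -0.2035, 0.0662]
tool_rot: [[1.0, -0.004, -0.012], [-0.004, -1.0, 0.008], [-0.012, -0.008, -1.0]]
ft_force: [0.4, -0.1, 1.1]
grip_width: 0.031
```

>>> {"name": "apply_moves", "arguments": {"motion": [{"tx":0,"ty":0,"tz":0.3,"turn":0,"jaw":-0.4},{"tx":0,"ty":0,"tz":0.7,"turn":0,"jaw":-0.4},{"tx":0,"ty":0,"tz":1.0,"turn":0,"jaw":-0.4},{"tx":0,"ty":0,"tz":1.15,"turn":0,"jaw":-0.4},{"tx":0,"ty":0,"tz":1.15,"turn":0,"jaw":-0.4}]}}

```text
time_s: 19.58
position: [0.5388, -0.2033, 0.0544]
tool_rot: [[1.0, -0.003, -0.012], [-0.003, -1.0, 0.008], [-0.012, -0.008, -1.0]]
ft_force: [0.4, -0.6, -0.5]
grip_width: 0.0312
```

>>> {"name": "apply_moves", "arguments": {"motion": [{"tx":0,"ty":0,"tz":0,"turn":0,"jaw":-0.15},{"tx":0,"ty":0,"tz":0,"turn":0,"jaw":0.05},{"tx":0,"ty":0,"tz":0,"turn":0,"jaw":0.05},{"tx":0,"ty":0,"tz":-1,"turn":0,"jaw":0.05},{"tx":0,"ty":0,"tz":-2.5,"turn":0,"jaw":0.05}]}}

```text
time_s: 20.0
position: [0.5386, -0.2032, 0.079]
tool_rot: [[1.0, -0.003, -0.014], [-0.003, -1.0, 0.009], [-0.014, -0.009, -1.0]]
ft_force: [-0.2, -0.2, 0.1]
grip_width: 0.0452
```

>>> {"name": "apply_moves", "arguments": {"motion": [{"tx":0,"ty":0,"tz":-2,"turn":0,"jaw":0.05},{"tx":0,"ty":0,"tz":-5,"turn":0,"jaw":0.05},{"tx":0,"ty":0,"tz":-8.5,"turn":0,"jaw":0.05},{"tx":0,"ty":-3,"tz":-11,"turn":0,"jaw":0.05},{"tx":0,"ty":-6.5,"tz":-12,"turn":0,"jaw":0.05}]}}

```text
time_s: 20.42
position: [0.5414, -0.1406, 0.2042]
tool_rot: [[1.0, -0.007, -0.008], [-0.007, -1.0, 0.006], [-0.008, -0.006, -1.0]]
ft_force: [1.5, 0.3, -0.6]
grip_width: 0.0448
```

>>> {"name": "apply_moves", "arguments": {"motion": [{"tx":0.4,"ty":-4,"tz":0,"turn":0,"jaw":0.05},{"tx":0.8,"ty":-8,"tz":0,"turn":0,"jaw":0.05},{"tx":1.2,"ty":-12,"tz":0,"turn":0,"jaw":0.05},{"tx":1.6,"ty":-15.5,"tz":0,"turn":0,"jaw":0.05},{"tx":2,"ty":-19,"tz":0,"turn":0,"jaw":0.05}]}}

```text
time_s: 20.83
position: [0.5625, 0.0513, 0.2062]
tool_rot: [[1.0, -0.006, -0.007], [-0.006, -1.0, 0.006], [-0.007, -0.006, -1.0]]
ft_force: [1.1, -1.2, -0.2]
grip_width: 0.0453
```

```bash
python3 look.py 3 | grep -v "top white.*0.0[12]"
```

```text
top red [190.9 200.6] 22 [0.567  0.1873 0.0779] ray [0.5678 0.1871]
top red [161.4 202.3] 27 [0.5602 0.2821 0.077 ] ray [0.5599 0.2828]
top red [310.3 211. ] 24 [ 0.5426 -0.2013  0.0849] ray [ 0.5426 -0.2018]
top red [310.  221.6] 24 [ 0.507  -0.201   0.0867] ray [ 0.5082 -0.2012]
top pink [268.1 219.9] 33 [ 0.5102 -0.0652  0.0844] ray [ 0.5106 -0.0655]
top pink [163.6 227.9] 31 [0.4768 0.2721 0.0778] ray [0.4771 0.2719]
top white [326.7 177.7] 7 [ 0.6486 -0.2517  0.1059] ray [ 0.6584 -0.2611]
top white [311.5 207.5] 6 [ 0.5568 -0.208   0.0655] ray [ 0.5568 -0.2109]
top white [288.7 220.2] 104 [ 0.5132 -0.1361  0.0487] ray [ 0.5127 -0.1354]
top white [311.4 215.1] 9 [ 0.5305 -0.2097  0.065 ] ray [ 0.5315 -0.2108]
top white [269.7 216.7] 7 [ 0.5241 -0.0724  0.0681] ray [ 0.5229 -0.072 ]
top white [312.5 224. ] 12 [ 0.4997 -0.2138  0.0661] ray [ 0.502  -0.2148]
top white [125.2 228.1] 101 [0.4745 0.4077 0.0406] ray [0.4742 0.4072]
top white [269.3 223.4] 11 [ 0.4983 -0.0729  0.0636] ray [ 0.5006 -0.0711]
top white [164.  231.7] 7 [0.4642 0.2738 0.0567] ray [0.4652 0.278 ]
top white [28
[... 279 characters left out ...]
88]
scene red [192.8 265.3] 37 [0.5535 0.2904 0.0748] ray [0.5496 0.2943]
scene pink [286.5 204.7] 29 [ 0.5063 -0.0585  0.0786] ray [ 0.4996 -0.0496]
scene pink [219.2 278. ] 42 [0.4698 0.2811 0.0742] ray [0.4656 0.2853]
scene pink [219.8 289.2] 13 [0.4638 0.288  0.0416] ray [0.4395 0.312 ]
scene white [296.4 199.8] 34 [ 0.5202 -0.1338  0.0452] ray [ 0.5182 -0.1292]
scene white [215.7 250.7] 19 [0.5588 0.1986 0.0544] ray [0.5694 0.1887]
scene white [192.2 272.5] 19 [0.5493 0.2977 0.0545] ray [0.5628 0.2886]
scene white [218.7 284.4] 25 [0.4682 0.2871 0.0548] ray [0.4786 0.2765]
scene white [184.3 319.5] 126 [0.469  0.4108 0.0401] ray [0.4686 0.4112]
[0.56252325 0.05365024 0.20609075] 20.9333
```

View pics/top3.png

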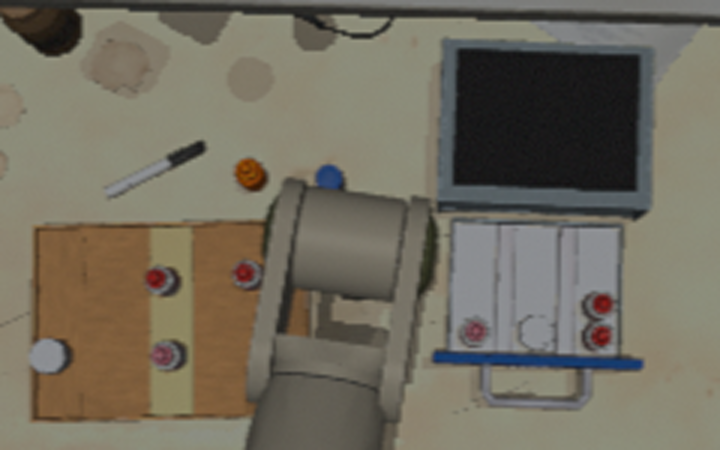

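The top view shows the older stock at the front of each lane: pink (474,331), pot (537,332), reds (600,304) and (599,336). The tray pot has been knocked to (49,356), about (0.473, 0.407). The other tray items are unmoved.

>>> {"name": "apply_moves", "arguments": {"motion": [{"tx":0.2,"ty":-4,"tz":0,"turn":0,"jaw":0.05},{"tx":0.4,"ty":-8,"tz":0,"turn":0,"jaw":0.05},{"tx":0.5,"ty":-11.5,"tz":2,"turn":0,"jaw":0.05},{"tx":0.5,"ty":-13.3,"tz":5,"turn":0,"jaw":0.05},{"tx":0.5,"ty":-13.3,"tz":8,"turn":0,"jaw":0.05}]}}

```text
time_s: 21.35
position: [0.5671, 0.1904, 0.1273]
tool_rot: [[1.0, 0.002, -0.004], [0.002, -1.0, 0.008], [-0.004, -0.008, -1.0]]
ft_force: [0.6, 0.0, -0.2]
grip_width: 0.0451
```

>>> {"name": "apply_moves", "arguments": {"motion": [{"tx":0,"ty":0,"tz":0,"turn":0,"jaw":0.05},{"tx":0,"ty":0,"tz":0,"turn":0,"jaw":0.05}]}}

```text
time_s: 21.52
position: [0.5669, 0.1904, 0.1274]
tool_rot: [[1.0, 0.003, -0.006], [0.003, -1.0, 0.008], [-0.006, -0.008, -1.0]]
ft_force: [0.1, 0.1, 1.6]
grip_width: 0.0446
```

>>> {"name": "apply_moves", "arguments": {"motion": [{"tx":0,"ty":0.4,"tz":1,"turn":0,"jaw":0.05},{"tx":0,"ty":0.4,"tz":3,"turn":0,"jaw":0.05},{"tx":0,"ty":0.4,"tz":5,"turn":0,"jaw":0.05},{"tx":0,"ty":0.4,"tz":6.8,"turn":0,"jaw":0.05},{"tx":0,"ty":0.4,"tz":7.2,"turn":0,"jaw":0.05}]}}

```text
time_s: 21.93
position: [0.5663, 0.1856, 0.0543]
tool_rot: [[1.0, 0.001, -0.007], [0.001, -1.0, 0.007], [-0.007, -0.007, -1.0]]
ft_force: [0.5, 0.0, -0.9]
grip_width: 0.0453
```

>>> {"name": "apply_moves", "arguments": {"motion": [{"tx":0,"ty":0,"tz":0,"turn":0,"jaw":-0.1},{"tx":0,"ty":0,"tz":0,"turn":0,"jaw":-0.2},{"tx":0,"ty":0,"tz":0,"turn":0,"jaw":-0.3},{"tx":0,"ty":0,"tz":0,"turn":0,"jaw":-0.4},{"tx":0,"ty":0,"tz":0,"turn":0,"jaw":-0.4}]}}

```text
time_s: 22.35
position: [0.5671, 0.1855, 0.0557]
tool_rot: [[1.0, 0.001, -0.004], [0.001, -1.0, 0.007], [-0.004, -0.007, -1.0]]
ft_force: [-0.2, -1.3, 5.8]
grip_width: 0.0313
```

>>> {"name": "apply_moves", "arguments": {"motion": [{"tx":0,"ty":0,"tz":-1,"turn":0,"jaw":-0.4},{"tx":0,"ty":0,"tz":-3,"turn":0,"jaw":-0.4},{"tx":0,"ty":0,"tz":-6,"turn":0,"jaw":-0.4},{"tx":0,"ty":0,"tz":-9.5,"turn":0,"jaw":-0.4},{"tx":0,"ty":0,"tz":-13,"turn":0,"jaw":-0.4}]}}

```text
time_s: 22.77
position: [0.5672, 0.1846, 0.1879]
tool_rot: [[1.0, 0.001, -0.005], [0.001, -1.0, 0.007], [-0.005, -0.007, -1.0]]
ft_force: [0.6, 0.1, -0.5]
grip_width: 0.0312
```

>>> {"name": "apply_moves", "arguments": {"motion": [{"tx":0.2,"ty":3,"tz":0,"turn":0,"jaw":-0.4},{"tx":0.4,"ty":7,"tz":0,"turn":0,"jaw":-0.4},{"tx":0.6,"ty":11,"tz":0,"turn":0,"jaw":-0.4},{"tx":0.8,"ty":15,"tz":0,"turn":0,"jaw":-0.4},{"tx":1,"ty":19,"tz":0,"turn":0,"jaw":-0.4}]}}

```text
time_s: 23.18
position: [0.5771, -0.0069, 0.1876]
tool_rot: [[1.0, 0.002, -0.004], [0.002, -1.0, 0.007], [-0.004, -0.007, -1.0]]
ft_force: [1.3, 0.7, -1.4]
grip_width: 0.031
```

>>> {"name": "apply_moves", "arguments": {"motion": [{"tx":0,"ty":4,"tz":0,"turn":0,"jaw":-0.4},{"tx":0,"ty":8,"tz":0,"turn":0,"jaw":-0.4},{"tx":0,"ty":12,"tz":0,"turn":0,"jaw":-0.4},{"tx":0,"ty":15.5,"tz":0,"turn":0,"jaw":-0.4},{"tx":0,"ty":17.5,"tz":0,"turn":0,"jaw":-0.4}]}}

```text
time_s: 23.6
position: [0.577, -0.1855, 0.1871]
tool_rot: [[1.0, -0.001, -0.003], [-0.001, -1.0, 0.006], [-0.003, -0.006, -1.0]]
ft_force: [-0.1, 0.2, -0.2]
grip_width: 0.0312
```

>>> {"name": "apply_moves", "arguments": {"motion": [{"tx":0,"ty":0,"tz":0,"turn":0,"jaw":-0.4},{"tx":0,"ty":0,"tz":0,"turn":0,"jaw":-0.4}]}}

```text
time_s: 23.77
position: [0.5768, -0.1865, 0.1878]
tool_rot: [[1.0, -0.003, -0.003], [-0.003, -1.0, 0.006], [-0.003, -0.006, -1.0]]
ft_force: [0.5, 0.3, -0.3]
grip_width: 0.0308
```

>>> {"name": "apply_moves", "arguments": {"motion": [{"tx":0,"ty":1,"tz":0,"turn":0,"jaw":-0.4},{"tx":0,"ty":1.8,"tz":1.5,"turn":0,"jaw":-0.4},{"tx":0.1,"ty":1.8,"tz":4,"turn":0,"jaw":-0.4},{"tx":0.1,"ty":1.8,"tz":6.5,"turn":0,"jaw":-0.4},{"tx":0.1,"ty":1.8,"tz":8,"turn":0,"jaw":-0.4}]}}

```text
time_s: 24.18
position: [0.577, -0.2026, 0.1057]
tool_rot: [[1.0, -0.001, -0.005], [-0.001, -1.0, 0.008], [-0.005, -0.008, -1.0]]
ft_force: [-0.8, -0.7, -1.2]
grip_width: 0.0312
```

>>> {"name": "apply_moves", "arguments": {"motion": [{"tx":0,"ty":0,"tz":0,"turn":0,"jaw":-0.4},{"tx":0,"ty":0,"tz":0,"turn":0,"jaw":-0.4}]}}

```text
time_s: 24.35
position: [0.577, -0.2015, 0.1056]
tool_rot: [[1.0, 0.0, -0.006], [0.0, -1.0, 0.009], [-0.006, -0.009, -1.0]]
ft_force: [0.0, -1.3, 0.6]
grip_width: 0.0308
```

>>> {"name": "apply_moves", "arguments": {"motion": [{"tx":0,"ty":0.2,"tz":1,"turn":0,"jaw":-0.4},{"tx":0,"ty":0.2,"tz":2.3,"turn":0,"jaw":-0.4},{"tx":0,"ty":0.2,"tz":3.5,"turn":0,"jaw":-0.4},{"tx":0,"ty":0.2,"tz":4.1,"turn":0,"jaw":-0.4},{"tx":0,"ty":0.2,"tz":4.25,"turn":0,"jaw":-0.4}]}}

```text
time_s: 24.77
position: [0.5767, -0.203, 0.0628]
tool_rot: [[1.0, 0.001, -0.006], [0.001, -1.0, 0.009], [-0.006, -0.009, -1.0]]
ft_force: [-1.0, 1.4, 2.9]
grip_width: 0.0308
```

>>> {"name": "apply_moves", "arguments": {"motion": [{"tx":0,"ty":0,"tz":0,"turn":0,"jaw":-0.15},{"tx":0,"ty":0,"tz":0,"turn":0,"jaw":0.05},{"tx":0,"ty":0,"tz":0,"turn":0,"jaw":0.05},{"tx":0,"ty":0,"tz":-1,"turn":0,"jaw":0.05},{"tx":0,"ty":0,"tz":-2.5,"turn":0,"jaw":0.05}]}}

```text
time_s: 25.18
position: [0.5764, -0.203, 0.0879]
tool_rot: [[1.0, 0.001, -0.008], [0.001, -1.0, 0.01], [-0.008, -0.01, -1.0]]
ft_force: [-0.0, -0.0, 0.6]
grip_width: 0.0451
```

>>> {"name": "apply_moves", "arguments": {"motion": [{"tx":0,"ty":0,"tz":-2,"turn":0,"jaw":0.05},{"tx":0,"ty":0,"tz":-5,"turn":0,"jaw":0.05},{"tx":0,"ty":0,"tz":-8.5,"turn":0,"jaw":0.05},{"tx":0,"ty":-4,"tz":-10,"turn":0,"jaw":0.05},{"tx":0,"ty":-8,"tz":-10,"turn":0,"jaw":0.05}]}}

```text
time_s: 25.6
position: [0.5785, -0.1252, 0.1939]
tool_rot: [[1.0, -0.003, 0.0], [-0.003, -1.0, 0.006], [0.0, -0.006, -1.0]]
ft_force: [0.5, 0.2, -1.2]
grip_width: 0.0449
```

>>> {"name": "apply_moves", "arguments": {"motion": [{"tx":-0.3,"ty":-4,"tz":0,"turn":0,"jaw":0.05},{"tx":-0.6,"ty":-8,"tz":0,"turn":0,"jaw":0.05},{"tx":-0.8,"ty":-12,"tz":0,"turn":0,"jaw":0.05},{"tx":-0.9,"ty":-16,"tz":0,"turn":0,"jaw":0.05},{"tx":-1,"ty":-20,"tz":0,"turn":0,"jaw":0.05}]}}

```text
time_s: 26.02
position: [0.5687, 0.0767, 0.1965]
tool_rot: [[1.0, -0.003, 0.002], [-0.003, -1.0, 0.006], [0.002, -0.006, -1.0]]
ft_force: [0.7, -0.7, 0.5]
grip_width: 0.0448
```

>>> {"name": "apply_moves", "arguments": {"motion": [{"tx":-0.2,"ty":-4,"tz":0,"turn":0,"jaw":0.05},{"tx":-0.5,"ty":-8,"tz":0,"turn":0,"jaw":0.05},{"tx":-0.8,"ty":-12,"tz":0,"turn":0,"jaw":0.05},{"tx":-1,"ty":-15.5,"tz":0,"turn":0,"jaw":0.05},{"tx":-1,"ty":-17.5,"tz":0,"turn":0,"jaw":0.05}]}}

```text
time_s: 26.43
position: [0.5583, 0.2553, 0.199]
tool_rot: [[1.0, -0.0, 0.003], [-0.0, -1.0, 0.007], [0.003, -0.007, -1.0]]
ft_force: [-0.6, 0.2, 0.6]
grip_width: 0.045
```

>>> {"name": "apply_moves", "arguments": {"motion": [{"tx":0,"ty":0,"tz":0,"turn":0,"jaw":0.05},{"tx":0,"ty":0,"tz":0,"turn":0,"jaw":0.05}]}}

```text
time_s: 26.6
position: [0.5579, 0.2564, 0.2]
tool_rot: [[1.0, 0.002, 0.005], [0.002, -1.0, 0.007], [0.005, -0.007, -1.0]]
ft_force: [0.7, 0.7, 0.4]
grip_width: 0.0447
```

>>> {"name": "apply_moves", "arguments": {"motion": [{"tx":0,"ty":-1.5,"tz":0,"turn":0,"jaw":0.05},{"tx":0.05,"ty":-2.5,"tz":2,"turn":0,"jaw":0.05},{"tx":0.05,"ty":-2.5,"tz":5,"turn":0,"jaw":0.05},{"tx":0.05,"ty":-2.5,"tz":7.5,"turn":0,"jaw":0.05},{"tx":0.05,"ty":-2.5,"tz":8,"turn":0,"jaw":0.05}]}}

```text
time_s: 27.02
position: [0.5575, 0.28, 0.1167]
tool_rot: [[1.0, 0.0, -0.002], [0.001, -1.0, 0.005], [-0.002, -0.005, -1.0]]
ft_force: [-0.9, 0.0, -0.7]
grip_width: 0.0448
```

>>> {"name": "apply_moves", "arguments": {"motion": [{"tx":0,"ty":0,"tz":0,"turn":0,"jaw":0.05},{"tx":0,"ty":0,"tz":0,"turn":0,"jaw":0.05}]}}

```text
time_s: 27.18
position: [0.558, 0.2789, 0.1176]
tool_rot: [[1.0, -0.001, -0.001], [-0.001, -1.0, 0.005], [-0.001, -0.005, -1.0]]
ft_force: [1.1, 0.0, 0.3]
grip_width: 0.0448
```

>>> {"name": "apply_moves", "arguments": {"motion": [{"tx":0.05,"ty":-0.33,"tz":1,"turn":0,"jaw":0.05},{"tx":0.1,"ty":-0.33,"tz":3,"turn":0,"jaw":0.05},{"tx":0.1,"ty":-0.33,"tz":4.7,"turn":0,"jaw":0.05},{"tx":0.1,"ty":-0.33,"tz":5.9,"turn":0,"jaw":0.05},{"tx":0.1,"ty":-0.33,"tz":6.2,"turn":0,"jaw":0.05}]}}

```text
time_s: 27.6
position: [0.5587, 0.2822, 0.0544]
tool_rot: [[1.0, -0.001, -0.003], [-0.001, -1.0, 0.005], [-0.003, -0.005, -1.0]]
ft_force: [0.1, -1.0, -0.2]
grip_width: 0.0449
```

>>> {"name": "apply_moves", "arguments": {"motion": [{"tx":0,"ty":0,"tz":0,"turn":0,"jaw":-0.1},{"tx":0,"ty":0,"tz":0,"turn":0,"jaw":-0.2},{"tx":0,"ty":0,"tz":0,"turn":0,"jaw":-0.3},{"tx":0,"ty":0,"tz":0,"turn":0,"jaw":-0.4},{"tx":0,"ty":0,"tz":0,"turn":0,"jaw":-0.4}]}}

```text
time_s: 28.02
position: [0.5592, 0.2824, 0.0555]
tool_rot: [[1.0, -0.001, -0.001], [-0.001, -1.0, 0.005], [-0.001, -0.005, -1.0]]
ft_force: [-0.5, 0.7, 3.0]
grip_width: 0.0309
```

>>> {"name": "apply_moves", "arguments": {"motion": [{"tx":0,"ty":0,"tz":-1,"turn":0,"jaw":-0.4},{"tx":0,"ty":0,"tz":-3,"turn":0,"jaw":-0.4},{"tx":0,"ty":0,"tz":-6,"turn":0,"jaw":-0.4},{"tx":0,"ty":0,"tz":-9.5,"turn":0,"jaw":-0.4},{"tx":0,"ty":0,"tz":-13,"turn":0,"jaw":-0.4}]}}

```text
time_s: 28.43
position: [0.5589, 0.2816, 0.1877]
tool_rot: [[1.0, -0.001, -0.001], [-0.001, -1.0, 0.005], [-0.001, -0.005, -1.0]]
ft_force: [0.1, 0.6, -0.3]
grip_width: 0.0306
```

>>> {"name": "apply_moves", "arguments": {"motion": [{"tx":0.2,"ty":3,"tz":0,"turn":0,"jaw":-0.4},{"tx":0.4,"ty":7,"tz":0,"turn":0,"jaw":-0.4},{"tx":0.6,"ty":11,"tz":0,"turn":0,"jaw":-0.4},{"tx":0.8,"ty":15,"tz":0,"turn":0,"jaw":-0.4},{"tx":1,"ty":19,"tz":0,"turn":0,"jaw":-0.4}]}}

```text
time_s: 28.85
position: [0.5683, 0.09, 0.1878]
tool_rot: [[1.0, -0.001, -0.0], [-0.001, -1.0, 0.005], [-0.0, -0.005, -1.0]]
ft_force: [0.2, -0.2, -0.6]
grip_width: 0.0311
```

>>> {"name": "apply_moves", "arguments": {"motion": [{"tx":0.4,"ty":4,"tz":0,"turn":0,"jaw":-0.4},{"tx":0.8,"ty":8,"tz":0,"turn":0,"jaw":-0.4},{"tx":1.2,"ty":12,"tz":0,"turn":0,"jaw":-0.4},{"tx":1.6,"ty":16,"tz":0,"turn":0,"jaw":-0.4},{"tx":2,"ty":19,"tz":0,"turn":0,"jaw":-0.4}]}}

```text
time_s: 29.27
position: [0.588, -0.1032, 0.188]
tool_rot: [[1.0, -0.002, 0.001], [-0.002, -1.0, 0.004], [0.001, -0.004, -1.0]]
ft_force: [0.3, 0.4, -0.5]
grip_width: 0.0306
```

>>> {"name": "apply_moves", "arguments": {"motion": [{"tx":0.6,"ty":3,"tz":0,"turn":0,"jaw":-0.4},{"tx":1.2,"ty":6,"tz":0,"turn":0,"jaw":-0.4},{"tx":1.5,"ty":8,"tz":0,"turn":0,"jaw":-0.4},{"tx":1.5,"ty":8,"tz":0,"turn":0,"jaw":-0.4},{"tx":1.5,"ty":8,"tz":0,"turn":0,"jaw":-0.4}]}}

```text
time_s: 29.68
position: [0.6026, -0.184, 0.1881]
tool_rot: [[1.0, -0.004, 0.001], [-0.004, -1.0, 0.004], [0.001, -0.004, -1.0]]
ft_force: [0.5, -0.1, -0.3]
grip_width: 0.0309
```

```bash
python3 look.py 4 | grep -v "top white.*0.0[12]" | grep -v "scene white"
```

```text
top red [309.6 200.3] 21 [ 0.5782 -0.1999  0.0848] ray [ 0.5773 -0.1992]
top pink [267.9 220. ] 32 [ 0.5102 -0.0651  0.0852] ray [ 0.5102 -0.0649]
top pink [163.7 228.1] 30 [0.4767 0.2723 0.0763] ray [0.4765 0.2715]
top white [125.2 228.1] 102 [0.4744 0.408  0.0406] ray [0.4742 0.4072]
top white [164.  231.7] 7 [0.4642 0.2742 0.0599] ray [0.4652 0.278 ]
scene red [293.9 175.8] 10 [ 0.5743 -0.1933  0.0793] ray [ 0.5675 -0.1836]
scene red [303.4 179.3] 15 [ 0.539  -0.1945  0.0808] ray [ 0.5326 -0.1861]
scene pink [286.4 204.4] 30 [ 0.5057 -0.059   0.0805] ray [ 0.5006 -0.0506]
scene pink [219.2 278. ] 43 [0.4702 0.2813 0.0736] ray [0.4656 0.2853]
scene pink [219.8 289.2] 13 [0.4639 0.2881 0.0404] ray [0.4395 0.312 ]
[ 0.60267913 -0.18233341  0.18814192] 29.7833
```

>>> {"name": "apply_moves", "arguments": {"motion": [{"tx":0.5,"ty":1,"tz":0,"turn":0,"jaw":-0.4},{"tx":0.8,"ty":2.2,"tz":1.5,"turn":0,"jaw":-0.4},{"tx":0.8,"ty":2.2,"tz":4,"turn":0,"jaw":-0.4},{"tx":0.8,"ty":2.2,"tz":6.5,"turn":0,"jaw":-0.4},{"tx":0.8,"ty":2.2,"tz":8,"turn":0,"jaw":-0.4}]}}

```text
time_s: 30.2
position: [0.6099, -0.2041, 0.1043]
tool_rot: [[1.0, -0.002, -0.003], [-0.002, -1.0, 0.006], [-0.003, -0.006, -1.0]]
ft_force: [0.2, 0.7, -0.1]
grip_width: 0.0309
```

>>> {"name": "apply_moves", "arguments": {"motion": [{"tx":0,"ty":0,"tz":0,"turn":0,"jaw":-0.4},{"tx":0,"ty":0,"tz":0,"turn":0,"jaw":-0.4}]}}

```text
time_s: 30.37
position: [0.6095, -0.2042, 0.1026]
tool_rot: [[1.0, -0.002, -0.005], [-0.001, -1.0, 0.007], [-0.005, -0.007, -1.0]]
ft_force: [0.2, 0.6, -0.8]
grip_width: 0.031
```

>>> {"name": "apply_moves", "arguments": {"motion": [{"tx":0.15,"ty":0,"tz":1,"turn":0,"jaw":-0.4},{"tx":0.15,"ty":0,"tz":2.2,"turn":0,"jaw":-0.4},{"tx":0.15,"ty":0,"tz":3.3,"turn":0,"jaw":-0.4},{"tx":0.15,"ty":0,"tz":3.9,"turn":0,"jaw":-0.4},{"tx":0.15,"ty":0,"tz":4,"turn":0,"jaw":-0.4}]}}

```text
time_s: 30.78
position: [0.6109, -0.2035, 0.0622]
tool_rot: [[1.0, -0.001, -0.005], [-0.001, -1.0, 0.008], [-0.005, -0.008, -1.0]]
ft_force: [0.8, -0.9, -0.5]
grip_width: 0.0311
```

>>> {"name": "apply_moves", "arguments": {"motion": [{"tx":0,"ty":0,"tz":0,"turn":0,"jaw":-0.15},{"tx":0,"ty":0,"tz":0,"turn":0,"jaw":0.05},{"tx":0,"ty":0,"tz":0,"turn":0,"jaw":0.05},{"tx":0,"ty":0,"tz":-1,"turn":0,"jaw":0.05},{"tx":0,"ty":0,"tz":-2.5,"turn":0,"jaw":0.05}]}}

```text
time_s: 31.2
position: [0.6106, -0.2035, 0.0869]
tool_rot: [[1.0, -0.001, -0.007], [-0.001, -1.0, 0.01], [-0.007, -0.01, -1.0]]
ft_force: [0.6, -0.4, 0.7]
grip_width: 0.0449
```

>>> {"name": "apply_moves", "arguments": {"motion": [{"tx":0,"ty":0,"tz":-2,"turn":0,"jaw":0.05},{"tx":0,"ty":0,"tz":-5,"turn":0,"jaw":0.05},{"tx":0,"ty":0,"tz":-8.5,"turn":0,"jaw":0.05},{"tx":-1,"ty":-4,"tz":-10,"turn":0,"jaw":0.05},{"tx":-2,"ty":-7.5,"tz":-10,"turn":0,"jaw":0.05}]}}

```text
time_s: 31.62
position: [0.5926, -0.1304, 0.1924]
tool_rot: [[1.0, -0.004, 0.001], [-0.004, -1.0, 0.006], [0.0, -0.006, -1.0]]
ft_force: [0.4, -0.6, -0.9]
grip_width: 0.0448
```

>>> {"name": "apply_moves", "arguments": {"motion": [{"tx":-1,"ty":-3.9,"tz":0,"turn":0,"jaw":0.05},{"tx":-2,"ty":-7.8,"tz":0,"turn":0,"jaw":0.05},{"tx":-3,"ty":-11.7,"tz":0,"turn":0,"jaw":0.05},{"tx":-4,"ty":-15.6,"tz":0,"turn":0,"jaw":0.05},{"tx":-5,"ty":-19.5,"tz":0,"turn":0,"jaw":0.05}]}}

```text
time_s: 32.03
position: [0.5427, 0.0664, 0.1948]
tool_rot: [[1.0, -0.005, 0.002], [-0.005, -1.0, 0.006], [0.002, -0.006, -1.0]]
ft_force: [1.2, 0.3, -0.8]
grip_width: 0.0447
```

>>> {"name": "apply_moves", "arguments": {"motion": [{"tx":-1.4,"ty":-3.9,"tz":0,"turn":0,"jaw":0.05},{"tx":-2.8,"ty":-7.8,"tz":0,"turn":0,"jaw":0.05},{"tx":-4.2,"ty":-11.7,"tz":0,"turn":0,"jaw":0.05},{"tx":-5.6,"ty":-15.5,"tz":0,"turn":0,"jaw":0.05},{"tx":-6.3,"ty":-17.5,"tz":0,"turn":0,"jaw":0.05}]}}

```text
time_s: 32.45
position: [0.4786, 0.2451, 0.197]
tool_rot: [[1.0, -0.002, 0.003], [-0.002, -1.0, 0.007], [0.003, -0.007, -1.0]]
ft_force: [-0.3, -0.4, 0.3]
grip_width: 0.0445
```

>>> {"name": "apply_moves", "arguments": {"motion": [{"tx":0,"ty":0,"tz":0,"turn":0,"jaw":0.05},{"tx":0,"ty":0,"tz":0,"turn":0,"jaw":0.05}]}}

```text
time_s: 32.62
position: [0.4782, 0.246, 0.1979]
tool_rot: [[1.0, 0.001, 0.005], [0.001, -1.0, 0.007], [0.005, -0.007, -1.0]]
ft_force: [1.1, 0.5, -0.1]
grip_width: 0.0449
```

>>> {"name": "apply_moves", "arguments": {"motion": [{"tx":-0.2,"ty":-1.5,"tz":0,"turn":0,"jaw":0.05},{"tx":-0.3,"ty":-2.5,"tz":2,"turn":0,"jaw":0.05},{"tx":-0.3,"ty":-2.5,"tz":5,"turn":0,"jaw":0.05},{"tx":-0.3,"ty":-2.5,"tz":7.5,"turn":0,"jaw":0.05},{"tx":-0.3,"ty":-2.5,"tz":8,"turn":0,"jaw":0.05}]}}

```text
time_s: 33.03
position: [0.4748, 0.2697, 0.1149]
tool_rot: [[1.0, -0.001, -0.001], [-0.001, -1.0, 0.005], [-0.001, -0.005, -1.0]]
ft_force: [-0.9, -0.4, -0.4]
grip_width: 0.0445
```

>>> {"name": "apply_moves", "arguments": {"motion": [{"tx":0,"ty":0,"tz":0,"turn":0,"jaw":0.05},{"tx":0,"ty":0,"tz":0,"turn":0,"jaw":0.05}]}}

```text
time_s: 33.2
position: [0.4756, 0.2688, 0.1156]
tool_rot: [[1.0, -0.002, -0.001], [-0.002, -1.0, 0.005], [-0.001, -0.005, -1.0]]
ft_force: [0.7, 0.2, -1.2]
grip_width: 0.0446
```

>>> {"name": "apply_moves", "arguments": {"motion": [{"tx":0,"ty":-0.25,"tz":1,"turn":0,"jaw":0.05},{"tx":0,"ty":-0.25,"tz":3,"turn":0,"jaw":0.05},{"tx":0,"ty":-0.25,"tz":4.7,"turn":0,"jaw":0.05},{"tx":0,"ty":-0.25,"tz":5.8,"turn":0,"jaw":0.05},{"tx":0,"ty":-0.25,"tz":6,"turn":0,"jaw":0.05}]}}

```text
time_s: 33.62
position: [0.4754, 0.2713, 0.0547]
tool_rot: [[1.0, -0.003, -0.002], [-0.003, -1.0, 0.005], [-0.002, -0.005, -1.0]]
ft_force: [-1.2, -0.7, -0.6]
grip_width: 0.0447
```

>>> {"name": "apply_moves", "arguments": {"motion": [{"tx":0,"ty":0,"tz":0,"turn":0,"jaw":-0.1},{"tx":0,"ty":0,"tz":0,"turn":0,"jaw":-0.2},{"tx":0,"ty":0,"tz":0,"turn":0,"jaw":-0.3},{"tx":0,"ty":0,"tz":0,"turn":0,"jaw":-0.4},{"tx":0,"ty":0,"tz":0,"turn":0,"jaw":-0.4}]}}

```text
time_s: 34.03
position: [0.4759, 0.2715, 0.0555]
tool_rot: [[1.0, -0.003, -0.0], [-0.003, -1.0, 0.005], [-0.0, -0.005, -1.0]]
ft_force: [-0.4, 0.1, 2.8]
grip_width: 0.0318
```

>>> {"name": "apply_moves", "arguments": {"motion": [{"tx":0,"ty":0,"tz":-1,"turn":0,"jaw":-0.4},{"tx":0,"ty":0,"tz":-3,"turn":0,"jaw":-0.4},{"tx":0,"ty":0,"tz":-6,"turn":0,"jaw":-0.4},{"tx":0,"ty":0,"tz":-9.5,"turn":0,"jaw":-0.4},{"tx":0,"ty":0,"tz":-13,"turn":0,"jaw":-0.4}]}}

```text
time_s: 34.45
position: [0.4754, 0.2706, 0.1877]
tool_rot: [[1.0, -0.003, -0.0], [-0.003, -1.0, 0.005], [-0.001, -0.005, -1.0]]
ft_force: [0.6, 0.3, -0.2]
grip_width: 0.0316
```

>>> {"name": "apply_moves", "arguments": {"motion": [{"tx":0.8,"ty":3,"tz":0,"turn":0,"jaw":-0.4},{"tx":1.6,"ty":6.5,"tz":0,"turn":0,"jaw":-0.4},{"tx":2.5,"ty":10,"tz":0,"turn":0,"jaw":-0.4},{"tx":3.4,"ty":13.5,"tz":0,"turn":0,"jaw":-0.4},{"tx":4.2,"ty":17,"tz":0,"turn":0,"jaw":-0.4}]}}

```text
time_s: 34.87
position: [0.517, 0.0989, 0.1879]
tool_rot: [[1.0, -0.002, 0.0], [-0.002, -1.0, 0.005], [0.0, -0.005, -1.0]]
ft_force: [1.0, 0.5, -0.3]
grip_width: 0.0312
```

>>> {"name": "apply_moves", "arguments": {"motion": [{"tx":0.8,"ty":3.5,"tz":0,"turn":0,"jaw":-0.4},{"tx":1.6,"ty":7,"tz":0,"turn":0,"jaw":-0.4},{"tx":2.6,"ty":11,"tz":0,"turn":0,"jaw":-0.4},{"tx":3.5,"ty":14,"tz":0,"turn":0,"jaw":-0.4},{"tx":4.2,"ty":16,"tz":0,"turn":0,"jaw":-0.4}]}}

```text
time_s: 35.28
position: [0.5589, -0.0642, 0.188]
tool_rot: [[1.0, -0.005, 0.001], [-0.005, -1.0, 0.004], [0.001, -0.004, -1.0]]
ft_force: [-0.1, -0.7, -0.4]
grip_width: 0.0317
```

>>> {"name": "apply_moves", "arguments": {"motion": [{"tx":0,"ty":0,"tz":0,"turn":0,"jaw":-0.4},{"tx":0,"ty":0,"tz":0,"turn":0,"jaw":-0.4}]}}

```text
time_s: 35.45
position: [0.5589, -0.0653, 0.1885]
tool_rot: [[1.0, -0.007, 0.002], [-0.007, -1.0, 0.004], [0.002, -0.004, -1.0]]
ft_force: [0.1, 0.6, 0.5]
grip_width: 0.0314
```

>>> {"name": "apply_moves", "arguments": {"motion": [{"tx":0,"ty":0.1,"tz":2,"turn":0,"jaw":-0.4},{"tx":0,"ty":0.1,"tz":5,"turn":0,"jaw":-0.4},{"tx":0,"ty":0.1,"tz":7.5,"turn":0,"jaw":-0.4},{"tx":0,"ty":0.1,"tz":8.3,"turn":0,"jaw":-0.4},{"tx":0,"ty":0.1,"tz":8.3,"turn":0,"jaw":-0.4}]}}

```text
time_s: 35.87
position: [0.558, -0.0645, 0.1044]
tool_rot: [[1.0, -0.005, -0.002], [-0.005, -1.0, 0.005], [-0.002, -0.005, -1.0]]
ft_force: [-0.1, 0.4, 0.8]
grip_width: 0.0312
```

>>> {"name": "apply_moves", "arguments": {"motion": [{"tx":0,"ty":0,"tz":0,"turn":0,"jaw":-0.4},{"tx":0,"ty":0,"tz":0,"turn":0,"jaw":-0.4}]}}

```text
time_s: 36.03
position: [0.5586, -0.0641, 0.1059]
tool_rot: [[1.0, -0.005, 0.0], [-0.005, -1.0, 0.005], [0.0, -0.005, -1.0]]
ft_force: [1.1, 0.5, 0.4]
grip_width: 0.0315
```

>>> {"name": "apply_moves", "arguments": {"motion": [{"tx":0,"ty":0.15,"tz":1,"turn":0,"jaw":-0.4},{"tx":0,"ty":0.15,"tz":2.3,"turn":0,"jaw":-0.4},{"tx":0,"ty":0.15,"tz":3.5,"turn":0,"jaw":-0.4},{"tx":0,"ty":0.15,"tz":4.2,"turn":0,"jaw":-0.4},{"tx":0,"ty":0.15,"tz":4.3,"turn":0,"jaw":-0.4}]}}

```text
time_s: 36.45
position: [0.5585, -0.0651, 0.0624]
tool_rot: [[1.0, -0.005, -0.0], [-0.005, -1.0, 0.006], [-0.0, -0.006, -1.0]]
ft_force: [-0.0, -0.2, -1.4]
grip_width: 0.0311
```

>>> {"name": "apply_moves", "arguments": {"motion": [{"tx":0,"ty":0,"tz":0,"turn":0,"jaw":-0.15},{"tx":0,"ty":0,"tz":0,"turn":0,"jaw":0.05},{"tx":0,"ty":0,"tz":0,"turn":0,"jaw":0.05},{"tx":0,"ty":0,"tz":-1,"turn":0,"jaw":0.05},{"tx":0,"ty":0,"tz":-2.5,"turn":0,"jaw":0.05}]}}

```text
time_s: 36.87
position: [0.558, -0.0652, 0.0875]
tool_rot: [[1.0, -0.005, -0.002], [-0.005, -1.0, 0.006], [-0.002, -0.006, -1.0]]
ft_force: [-0.0, 0.7, 0.6]
grip_width: 0.0451
```

>>> {"name": "apply_moves", "arguments": {"motion": [{"tx":0,"ty":0,"tz":-2,"turn":0,"jaw":0.05},{"tx":0,"ty":0,"tz":-5,"turn":0,"jaw":0.1},{"tx":0,"ty":0,"tz":-8.5,"turn":0,"jaw":0.15},{"tx":-0.5,"ty":-4,"tz":-10,"turn":0,"jaw":0.25},{"tx":-1.2,"ty":-7.8,"tz":-10,"turn":0,"jaw":0.25}]}}

```text
time_s: 37.28
position: [0.5483, 0.0115, 0.1929]
tool_rot: [[1.0, -0.008, 0.007], [-0.008, -1.0, 0.004], [0.007, -0.004, -1.0]]
ft_force: [0.3, 0.6, -0.5]
grip_width: 0.0532
```

>>> {"name": "apply_moves", "arguments": {"motion": [{"tx":-0.7,"ty":-3.9,"tz":0,"turn":0,"jaw":0.25},{"tx":-1.4,"ty":-7.8,"tz":0,"turn":0,"jaw":0.25},{"tx":-2.1,"ty":-11.7,"tz":0,"turn":0,"jaw":0.25},{"tx":-2.8,"ty":-15.6,"tz":0,"turn":0,"jaw":0.25},{"tx":-3.6,"ty":-19.5,"tz":0,"turn":0,"jaw":0.25}]}}

```text
time_s: 37.7
position: [0.5134, 0.2086, 0.1949]
tool_rot: [[1.0, -0.009, 0.008], [-0.009, -1.0, 0.005], [0.008, -0.005, -1.0]]
ft_force: [1.1, -0.1, -0.1]
grip_width: 0.0534
```

>>> {"name": "apply_moves", "arguments": {"motion": [{"tx":-0.7,"ty":-3.9,"tz":0,"turn":0,"jaw":0.25},{"tx":-1.4,"ty":-7.8,"tz":0,"turn":0,"jaw":0.25},{"tx":-2.1,"ty":-11.7,"tz":0,"turn":0,"jaw":0.25},{"tx":-2.8,"ty":-15.5,"tz":0,"turn":0,"jaw":0.25},{"tx":-3.4,"ty":-17.5,"tz":0,"turn":0,"jaw":0.25}]}}

```text
time_s: 38.12
position: [0.4796, 0.3875, 0.1965]
tool_rot: [[1.0, -0.006, 0.009], [-0.006, -1.0, 0.006], [0.009, -0.006, -1.0]]
ft_force: [0.1, 0.5, -0.6]
grip_width: 0.0532
```

```bash
python3 look.py 5 | grep -v "top white.*0.0[2]"
```

```text
top red [310.2 190.8] 20 [ 0.6084 -0.201   0.086 ] ray [ 0.6085 -0.2008]
top red [309.5 200.4] 21 [ 0.5772 -0.1986  0.0863] ray [ 0.577  -0.1989]
top red [310.3 211. ] 24 [ 0.5425 -0.2018  0.0869] ray [ 0.5426 -0.2018]
top red [310.  221.6] 24 [ 0.507  -0.2014  0.0852] ray [ 0.5082 -0.2012]
top pink [267.7 205. ] 32 [ 0.5588 -0.0641  0.0832] ray [ 0.5588 -0.0632]
top pink [268.1 219.9] 33 [ 0.5101 -0.0652  0.0846] ray [ 0.5106 -0.0655]
top white [326.7 177.7] 7 [ 0.6496 -0.2523  0.1062] ray [ 0.6584 -0.2611]
top white [312.6 202.7] 7 [ 0.5703 -0.2129  0.0661] ray [ 0.573  -0.2144]
top white [271.6 205.6] 10 [ 0.5589 -0.078   0.0663] ray [ 0.5601 -0.0776]
top white [311.5 207.5] 6 [ 0.5568 -0.2086  0.0672] ray [ 0.5568 -0.2109]
top white [288.8 220.3] 106 [ 0.5132 -0.1363  0.0484] ray [ 0.5124 -0.1358]
top white [311.4 215.1] 9 [ 0.5308 -0.2101  0.0634] ray [ 0.5315 -0.2108]
top white [269.8 216.8] 8 [ 0.5226 -0.072   0.0655] ray [ 0.5226 -0.0723]
top white [312.5 224. ] 12 [ 0.4998 -0.2139  0.0659] ray [ 0.502  -0.2148]
top white [269.3 223.4] 11 [ 0.4984 -0.0731  0.0651] ray [ 0.5006 -0.0711]
top white [289.2 241. ] 123 [ 0.4372 -0.139   0.0745] ray [ 0.4441 -0.1381]
scene pink [272.9 198.9] 26 [ 0.5543 -0.0553  0.0787] ray [ 0.5483 -0.0474]
scene pink [286.5 204.5] 30 [ 0.5058 -0.0578  0.0792] ray [ 0.5001 -0.0504]
scene pink [271.6 208.6] 8 [ 0.552  -0.0461  0.0509] ray [ 0.5234 -0.0083]
scene white [296.3 199.9] 35 [ 0.5195 -0.1301  0.0462] ray [ 0.5182 -0.1286]
[0.47942782 0.38678425 0.196217  ] 38.2167
```

View pics/top5.png

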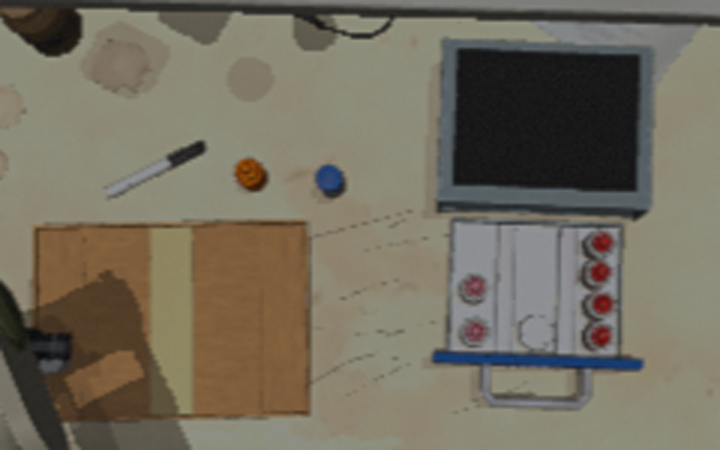

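All four reds are upright in the right lane, both pinks are in the left, and the old pot is at the front of the middle. The new pot is hidden under the arm, so I'll go for its last measured place.

>>> {"name": "apply_moves", "arguments": {"motion": [{"tx":-0.5,"ty":-1.2,"tz":0,"turn":0,"jaw":0.28},{"tx":-0.75,"ty":-1.95,"tz":2,"turn":0,"jaw":0.28},{"tx":-0.75,"ty":-1.95,"tz":5,"turn":0,"jaw":0.28},{"tx":-0.75,"ty":-1.95,"tz":8,"turn":0,"jaw":0.28},{"tx":-0.75,"ty":-1.95,"tz":9,"turn":0,"jaw":0.28}]}}

```text
time_s: 38.63
position: [0.4718, 0.4051, 0.1032]
tool_rot: [[1.0, -0.005, 0.004], [-0.005, -1.0, 0.002], [0.004, -0.002, -1.0]]
ft_force: [-0.7, -0.4, -0.3]
grip_width: 0.0544
```

>>> {"name": "apply_moves", "arguments": {"motion": [{"tx":0,"ty":0,"tz":0,"turn":0,"jaw":0.28},{"tx":0,"ty":0,"tz":0,"turn":0,"jaw":0.28}]}}

```text
time_s: 38.8
position: [0.4723, 0.4044, 0.1039]
tool_rot: [[1.0, -0.006, 0.004], [-0.006, -1.0, 0.002], [0.004, -0.002, -1.0]]
ft_force: [0.1, -0.6, -0.6]
grip_width: 0.0546
```

```bash
python3 - <<'E'
from h import *
p,d,P,h=shot("scene"); X,Y,Z=np.moveaxis(P,-1,0)
m=(h[...,1]<45)&(h[...,2]>110)&(Z>.03)&(Z<.055)&(Y>.3)&(Y<.46)&(X>.4)
for b in blobs(m,P,10):print(*b)
save("s6.png",cv2.resize(p[250:350,130:260],None,fx=4,fy=4,interpolation=cv2.INTER_CUBIC))
E
```

```text
(no output)
```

View pics/s6.png

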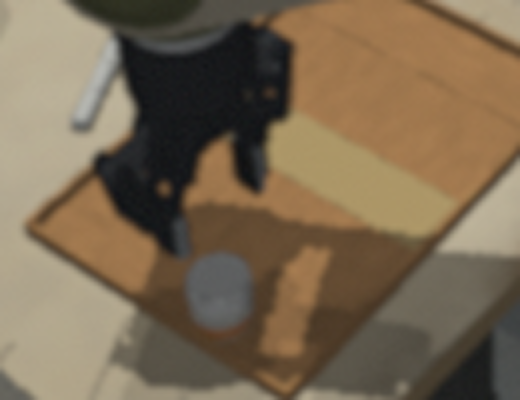

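The pot is still standing, at crop (219,280), the same spot as before. The fingers are above it, so I'll descend and grip.

>>> {"name": "apply_moves", "arguments": {"motion": [{"tx":0.05,"ty":-0.3,"tz":1,"turn":0,"jaw":0.28},{"tx":0.05,"ty":-0.3,"tz":3,"turn":0,"jaw":0.28},{"tx":0.05,"ty":-0.3,"tz":5,"turn":0,"jaw":0.28},{"tx":0.05,"ty":-0.3,"tz":6.4,"turn":0,"jaw":0.28},{"tx":0.05,"ty":-0.3,"tz":6.7,"turn":0,"jaw":0.28}]}}

```text
time_s: 39.27
position: [0.4732, 0.4078, 0.0362]
tool_rot: [[1.0, -0.006, 0.004], [-0.006, -1.0, 0.002], [0.004, -0.002, -1.0]]
ft_force: [-0.4, 0.2, 0.1]
grip_width: 0.0546
```

>>> {"name": "apply_moves", "arguments": {"motion": [{"tx":0,"ty":0,"tz":0,"turn":0,"jaw":0.1},{"tx":0,"ty":0,"tz":0,"turn":0,"jaw":0},{"tx":0,"ty":0,"tz":0,"turn":0,"jaw":-0.1},{"tx":0,"ty":0,"tz":0,"turn":0,"jaw":-0.25},{"tx":0,"ty":0,"tz":0,"turn":0,"jaw":-0.25}]}}

```text
time_s: 39.68
position: [0.4738, 0.4082, 0.0377]
tool_rot: [[1.0, -0.006, 0.006], [-0.006, -1.0, 0.004], [0.006, -0.004, -1.0]]
ft_force: [-1.0, -0.5, 5.5]
grip_width: 0.0372
```

>>> {"name": "apply_moves", "arguments": {"motion": [{"tx":0,"ty":0,"tz":-1,"turn":0,"jaw":-0.25},{"tx":0,"ty":0,"tz":-3,"turn":0,"jaw":-0.25},{"tx":0,"ty":0,"tz":-6,"turn":0,"jaw":-0.25},{"tx":0,"ty":0,"tz":-9.5,"turn":0,"jaw":-0.25},{"tx":0,"ty":0,"tz":-13,"turn":0,"jaw":-0.25}]}}

```text
time_s: 40.1
position: [0.4726, 0.4075, 0.1697]
tool_rot: [[1.0, -0.006, 0.006], [-0.006, -1.0, 0.003], [0.006, -0.003, -1.0]]
ft_force: [0.5, 0.4, -0.6]
grip_width: 0.037
```

>>> {"name": "apply_moves", "arguments": {"motion": [{"tx":0.6,"ty":3,"tz":-0.5,"turn":0,"jaw":-0.25},{"tx":1.2,"ty":6.5,"tz":-1,"turn":0,"jaw":-0.25},{"tx":1.8,"ty":10.5,"tz":-1,"turn":0,"jaw":-0.25},{"tx":2.4,"ty":14.5,"tz":-1,"turn":0,"jaw":-0.25},{"tx":3,"ty":18.5,"tz":-1,"turn":0,"jaw":-0.25}]}}

```text
time_s: 40.52
position: [0.5011, 0.2206, 0.1802]
tool_rot: [[1.0, -0.005, 0.007], [-0.005, -1.0, 0.003], [0.007, -0.003, -1.0]]
ft_force: [0.8, -0.8, -0.6]
grip_width: 0.0373
```

>>> {"name": "apply_moves", "arguments": {"motion": [{"tx":0.6,"ty":4,"tz":0,"turn":0,"jaw":-0.25},{"tx":1.2,"ty":8,"tz":0,"turn":0,"jaw":-0.25},{"tx":1.8,"ty":12,"tz":0,"turn":0,"jaw":-0.25},{"tx":2.4,"ty":16,"tz":0,"turn":0,"jaw":-0.25},{"tx":3,"ty":19.5,"tz":0,"turn":0,"jaw":-0.25}]}}

```text
time_s: 40.93
position: [0.5299, 0.023, 0.1807]
tool_rot: [[1.0, -0.006, 0.008], [-0.006, -1.0, 0.003], [0.008, -0.003, -1.0]]
ft_force: [0.6, 0.7, -1.9]
grip_width: 0.0373
```

>>> {"name": "apply_moves", "arguments": {"motion": [{"tx":0.8,"ty":4,"tz":0,"turn":0,"jaw":-0.25},{"tx":1.6,"ty":8,"tz":0,"turn":0,"jaw":-0.25},{"tx":2.4,"ty":12,"tz":0,"turn":0,"jaw":-0.25},{"tx":3,"ty":15,"tz":0,"turn":0,"jaw":-0.25},{"tx":3,"ty":15.5,"tz":0,"turn":0,"jaw":-0.25}]}}

```text
time_s: 41.35
position: [0.5596, -0.137, 0.181]
tool_rot: [[1.0, -0.01, 0.009], [-0.01, -1.0, 0.001], [0.009, -0.001, -1.0]]
ft_force: [-0.8, 0.3, -0.6]
grip_width: 0.0369
```

>>> {"name": "apply_moves", "arguments": {"motion": [{"tx":0,"ty":0,"tz":0,"turn":0,"jaw":-0.25},{"tx":0,"ty":0,"tz":0,"turn":0,"jaw":-0.25}]}}

```text
time_s: 41.52
position: [0.5594, -0.1372, 0.1814]
tool_rot: [[1.0, -0.011, 0.009], [-0.011, -1.0, 0.001], [0.009, -0.001, -1.0]]
ft_force: [0.1, -0.0, -0.3]
grip_width: 0.0372
```

>>> {"name": "apply_moves", "arguments": {"motion": [{"tx":0.2,"ty":-0.1,"tz":2,"turn":0,"jaw":-0.25},{"tx":0.2,"ty":-0.1,"tz":5,"turn":0,"jaw":-0.25},{"tx":0.2,"ty":-0.1,"tz":8,"turn":0,"jaw":-0.25},{"tx":0.2,"ty":-0.1,"tz":9,"turn":0,"jaw":-0.25},{"tx":0.2,"ty":-0.1,"tz":9,"turn":0,"jaw":-0.25}]}}

```text
time_s: 41.93
position: [0.5612, -0.1343, 0.0897]
tool_rot: [[1.0, -0.01, 0.005], [-0.01, -1.0, 0.003], [0.005, -0.003, -1.0]]
ft_force: [-0.2, 0.3, -0.5]
grip_width: 0.0371
```

>>> {"name": "apply_moves", "arguments": {"motion": [{"tx":0,"ty":0,"tz":0,"turn":0,"jaw":-0.25},{"tx":0,"ty":0,"tz":0,"turn":0,"jaw":-0.25}]}}

```text
time_s: 42.1
position: [0.5618, -0.1339, 0.0912]
tool_rot: [[1.0, -0.009, 0.007], [-0.009, -1.0, 0.003], [0.007, -0.003, -1.0]]
ft_force: [0.0, 1.0, 0.8]
grip_width: 0.0374
```

>>> {"name": "apply_moves", "arguments": {"motion": [{"tx":0,"ty":0.15,"tz":1,"turn":0,"jaw":-0.25},{"tx":0,"ty":0.15,"tz":2.5,"turn":0,"jaw":-0.25},{"tx":0,"ty":0.15,"tz":3.8,"turn":0,"jaw":-0.25},{"tx":0,"ty":0.15,"tz":4.5,"turn":0,"jaw":-0.25},{"tx":0,"ty":0.15,"tz":4.6,"turn":0,"jaw":-0.25}]}}

```text
time_s: 42.52
position: [0.5621, -0.1353, 0.0449]
tool_rot: [[1.0, -0.009, 0.006], [-0.009, -1.0, 0.003], [0.006, -0.003, -1.0]]
ft_force: [-0.1, 0.2, -0.3]
grip_width: 0.0376
```

>>> {"name": "apply_moves", "arguments": {"motion": [{"tx":0,"ty":0,"tz":0,"turn":0,"jaw":0},{"tx":0,"ty":0,"tz":0,"turn":0,"jaw":0.22},{"tx":0,"ty":0,"tz":0,"turn":0,"jaw":0.22},{"tx":0,"ty":0,"tz":-1,"turn":0,"jaw":0.22},{"tx":0,"ty":0,"tz":-3,"turn":0,"jaw":0.22}]}}

```text
time_s: 42.93
position: [0.5611, -0.135, 0.0743]
tool_rot: [[1.0, -0.009, 0.003], [-0.009, -1.0, 0.004], [0.003, -0.004, -1.0]]
ft_force: [0.7, -0.0, -0.1]
grip_width: 0.052
```

>>> {"name": "apply_moves", "arguments": {"motion": [{"tx":0,"ty":0,"tz":-3,"turn":0,"jaw":0.22},{"tx":0,"ty":0,"tz":-6,"turn":0,"jaw":0.1},{"tx":0,"ty":0,"tz":-9,"turn":0,"jaw":0},{"tx":-2,"ty":0,"tz":-12,"turn":0,"jaw":-0.3},{"tx":-5,"ty":0,"tz":-13,"turn":0,"jaw":-0.3}]}}

```text
time_s: 43.35
position: [0.5124, -0.1358, 0.2091]
tool_rot: [[1.0, -0.008, 0.011], [-0.008, -1.0, 0.0], [0.011, -0.0, -1.0]]
ft_force: [0.2, -0.2, 0.2]
grip_width: 0.03
```

>>> {"name": "apply_moves", "arguments": {"motion": [{"tx":-3,"ty":-3,"tz":0,"turn":-7,"jaw":-0.3},{"tx":-5,"ty":-7,"tz":0,"turn":-14,"jaw":-0.3},{"tx":-7,"ty":-11,"tz":0,"turn":-21,"jaw":-0.3},{"tx":-8,"ty":-15,"tz":0,"turn":-28,"jaw":-0.3},{"tx":-8,"ty":-19,"tz":0,"turn":-35,"jaw":-0.3}]}}

```text
time_s: 43.77
position: [0.4318, 0.0524, 0.2095]
tool_rot: [[0.821, 0.571, 0.012], [0.571, -0.821, -0.0], [0.01, 0.007, -1.0]]
ft_force: [2.2, -0.7, 0.2]
grip_width: 0.0299
```

```bash
python3 look.py 7 | grep -v "top white.*0.0[2]"|grep -v "scene"
```

```text
top red [310.2 190.8] 20 [ 0.6084 -0.2013  0.0869] ray [ 0.6085 -0.2008]
top red [309.5 200.4] 21 [ 0.5777 -0.1984  0.087 ] ray [ 0.577  -0.1989]
top red [310.2 211. ] 23 [ 0.5428 -0.2015  0.0847] ray [ 0.5426 -0.2015]
top red [310.  221.6] 24 [ 0.5071 -0.2009  0.0842] ray [ 0.5082 -0.2012]
top pink [267.7 205. ] 32 [ 0.5585 -0.064   0.0847] ray [ 0.5588 -0.0632]
top pink [268. 220.] 35 [ 0.5103 -0.0653  0.0838] ray [ 0.5102 -0.0652]
top white [326.8 177.5] 6 [ 0.6507 -0.2521  0.1072] ray [ 0.6591 -0.2614]
top white [312.8 202.5] 6 [ 0.5723 -0.2134  0.0665] ray [ 0.5737 -0.2151]
top white [271.5 205.6] 11 [ 0.5574 -0.0779  0.066 ] ray [ 0.56   -0.0773]
top white [311.5 207.5] 6 [ 0.5569 -0.209   0.068 ] ray [ 0.5568 -0.2109]
top white [288.8 220.3] 106 [ 0.5133 -0.1362  0.048 ] ray [ 0.5124 -0.1358]
top white [311.4 215.1] 9 [ 0.5308 -0.2097  0.0662] ray [ 0.5315 -0.2108]
top white [312.5 224. ] 12 [ 0.4998 -0.2141  0.066 ] ray [ 0.502  -0.2148]
top white [269.3 223.4] 11 [ 0.4983 -0.0728  0.0654] ray [ 0.5006 -0.0711]
top white [289.1 240.8] 114 [ 0.4389 -0.1387  0.0751] ray [ 0.4447 -0.1378]
[0.43262193 0.05579846 0.20959329] 43.8667
```

View pics/top7.png

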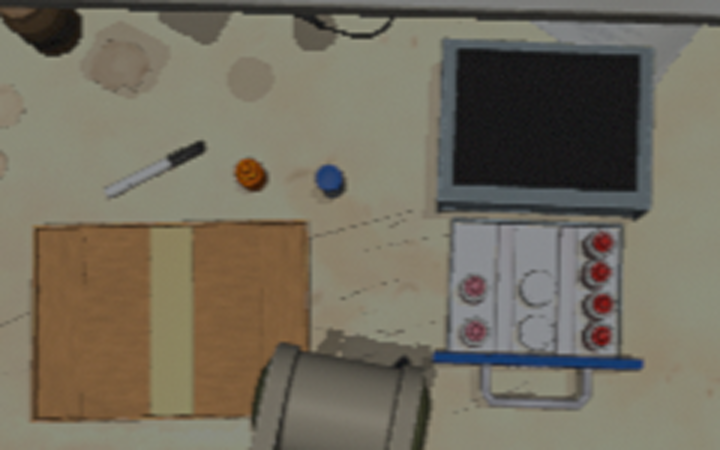

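View pics/scene7.png

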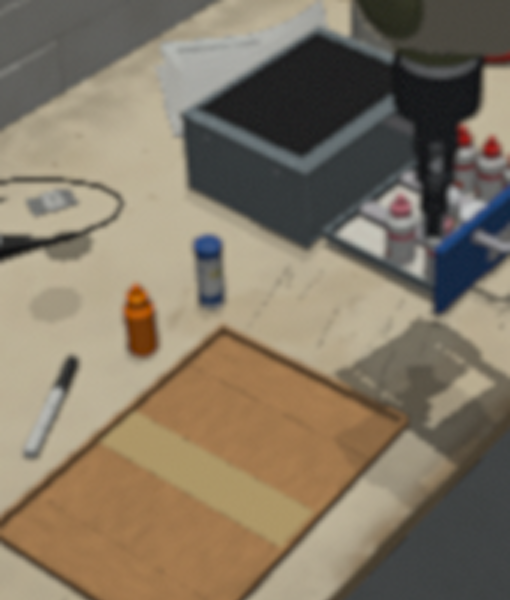

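The top view shows every lane right: pinks at (473,289) and (474,331), pots at (537,287) and (537,332), four reds at (600,243) to (599,336). The tray is empty and the strip tube (330,180) is unmoved. Next I'll pinch the handle again and push the drawer shut.

>>> {"name": "apply_moves", "arguments": {"motion": [{"tx":-2.2,"ty":3.1,"tz":0,"turn":-7,"jaw":-0.3},{"tx":-4.4,"ty":6.2,"tz":0,"turn":-14,"jaw":-0.3},{"tx":-6.6,"ty":9.4,"tz":0,"turn":-21,"jaw":-0.3},{"tx":-8.8,"ty":12.6,"tz":0,"turn":-28,"jaw":-0.3},{"tx":-10.6,"ty":15.5,"tz":0,"turn":-35,"jaw":-0.3}]}}

```text
time_s: 44.28
position: [0.4344, -0.1216, 0.2104]
tool_rot: [[0.416, 0.909, 0.014], [0.909, -0.416, 0.0], [0.006, 0.012, -1.0]]
ft_force: [0.7, -0.6, 0.1]
grip_width: 0.0298
```

>>> {"name": "apply_moves", "arguments": {"motion": [{"tx":0,"ty":0,"tz":0,"turn":-7,"jaw":-0.3},{"tx":0,"ty":0,"tz":0,"turn":-14,"jaw":-0.3},{"tx":0,"ty":0,"tz":0,"turn":-19,"jaw":-0.3},{"tx":0,"ty":0,"tz":0,"turn":-19,"jaw":-0.3},{"tx":0,"ty":0,"tz":0,"turn":-19,"jaw":-0.3}]}}

```text
time_s: 44.7
position: [0.4344, -0.122, 0.211]
tool_rot: [[0.101, 0.995, 0.015], [0.995, -0.101, -0.0], [0.001, 0.015, -1.0]]
ft_force: [-0.3, -0.5, -0.9]
grip_width: 0.0301
```

>>> {"name": "apply_moves", "arguments": {"motion": [{"tx":-0.6,"ty":-0.2,"tz":1,"turn":-3,"jaw":-0.3},{"tx":-1.07,"ty":-0.2,"tz":4,"turn":-4.9,"jaw":-0.3},{"tx":-1.07,"ty":-0.2,"tz":7,"turn":-4.9,"jaw":-0.3},{"tx":-1.07,"ty":-0.2,"tz":8.5,"turn":-4.9,"jaw":-0.3},{"tx":-1.07,"ty":-0.2,"tz":8.5,"turn":-4.9,"jaw":-0.3}]}}

```text
time_s: 45.12
position: [0.4314, -0.1319, 0.1237]
tool_rot: [[0.018, 1.0, 0.01], [1.0, -0.018, 0.003], [0.003, 0.01, -1.0]]
ft_force: [-0.7, 0.2, 0.1]
grip_width: 0.03
```

>>> {"name": "apply_moves", "arguments": {"motion": [{"tx":0,"ty":0,"tz":0,"turn":0,"jaw":-0.3},{"tx":0,"ty":0,"tz":0,"turn":0,"jaw":-0.3}]}}

```text
time_s: 45.28
position: [0.4318, -0.1321, 0.1246]
tool_rot: [[0.02, 1.0, 0.011], [1.0, -0.02, 0.002], [0.002, 0.011, -1.0]]
ft_force: [0.7, -1.0, -0.2]
grip_width: 0.0297
```

>>> {"name": "apply_moves", "arguments": {"motion": [{"tx":0,"ty":0.1,"tz":1.5,"turn":0.3,"jaw":-0.3},{"tx":0,"ty":0.1,"tz":3.2,"turn":0.3,"jaw":-0.3},{"tx":0,"ty":0.1,"tz":4.7,"turn":0.3,"jaw":-0.3},{"tx":0,"ty":0.1,"tz":5.5,"turn":0.3,"jaw":-0.3},{"tx":0,"ty":0.1,"tz":5.5,"turn":0.3,"jaw":-0.3}]}}

```text
time_s: 45.7
position: [0.4333, -0.132, 0.0694]
tool_rot: [[0.026, 1.0, 0.01], [1.0, -0.026, 0.002], [0.003, 0.01, -1.0]]
ft_force: [0.3, 0.3, -0.5]
grip_width: 0.0299
```

>>> {"name": "apply_moves", "arguments": {"motion": [{"tx":0,"ty":0,"tz":0,"turn":0,"jaw":-0.6},{"tx":0,"ty":0,"tz":0,"turn":0,"jaw":-0.8},{"tx":0,"ty":0,"tz":0,"turn":0,"jaw":-1},{"tx":0,"ty":0,"tz":0,"turn":0,"jaw":-1},{"tx":0,"ty":0,"tz":0,"turn":0,"jaw":-1}], "squeeze": 30}}

```text
time_s: 46.12
position: [0.4339, -0.1323, 0.0703]
tool_rot: [[0.025, 1.0, 0.012], [1.0, -0.025, 0.001], [0.001, 0.012, -1.0]]
ft_force: [0.2, 0.5, 7.2]
grip_width: 0.0088
```

>>> {"name": "apply_moves", "arguments": {"motion": [{"tx":0,"ty":0.15,"tz":0.02,"turn":0,"jaw":-1},{"tx":0,"ty":0.5,"tz":0.03,"turn":0,"jaw":-1},{"tx":0,"ty":1.0,"tz":0.04,"turn":0,"jaw":-1},{"tx":0,"ty":1.6,"tz":0.05,"turn":0,"jaw":-1},{"tx":0,"ty":2.2,"tz":0.05,"turn":0,"jaw":-1}]}}

```text
time_s: 46.53
position: [0.4565, -0.1326, 0.0704]
tool_rot: [[0.025, 1.0, 0.012], [1.0, -0.025, 0.002], [0.002, 0.012, -1.0]]
ft_force: [-1.8, 2.5, 4.9]
grip_width: 0.0085
```

>>> {"name": "apply_moves", "arguments": {"motion": [{"tx":0,"ty":0.6,"tz":0.01,"turn":0,"jaw":-1},{"tx":0,"ty":1.2,"tz":0.02,"turn":0,"jaw":-1},{"tx":0,"ty":1.8,"tz":0.02,"turn":0,"jaw":-1},{"tx":0.02,"ty":2.4,"tz":0.03,"turn":0,"jaw":-1},{"tx":0.03,"ty":3.0,"tz":0.04,"turn":0,"jaw":-1}]}}

```text
time_s: 46.95
position: [0.4871, -0.133, 0.0704]
tool_rot: [[0.025, 1.0, 0.013], [1.0, -0.025, 0.002], [0.002, 0.012, -1.0]]
ft_force: [-2.4, 0.9, 4.0]
grip_width: 0.0088
```

>>> {"name": "apply_moves", "arguments": {"motion": [{"tx":0,"ty":0.6,"tz":0.01,"turn":0,"jaw":-1},{"tx":0,"ty":1.2,"tz":0.02,"turn":0,"jaw":-1},{"tx":0,"ty":1.8,"tz":0.02,"turn":0,"jaw":-1},{"tx":0.02,"ty":2.4,"tz":0.03,"turn":0,"jaw":-1},{"tx":0.03,"ty":3.0,"tz":0.04,"turn":0,"jaw":-1}]}}

```text
time_s: 47.37
position: [0.5177, -0.1334, 0.0704]
tool_rot: [[0.025, 1.0, 0.013], [1.0, -0.025, 0.002], [0.002, 0.012, -1.0]]
ft_force: [-3.0, 2.1, 4.8]
grip_width: 0.0088
```

>>> {"name": "apply_moves", "arguments": {"motion": [{"tx":0,"ty":0.6,"tz":0.01,"turn":0,"jaw":-1},{"tx":0,"ty":1.2,"tz":0.02,"turn":0,"jaw":-1},{"tx":0,"ty":1.8,"tz":0.02,"turn":0,"jaw":-1},{"tx":0.02,"ty":2.4,"tz":0.03,"turn":0,"jaw":-1},{"tx":0.03,"ty":3.0,"tz":0.04,"turn":0,"jaw":-1}]}}

```text
time_s: 47.78
position: [0.5484, -0.1338, 0.0704]
tool_rot: [[0.025, 1.0, 0.013], [1.0, -0.025, 0.002], [0.002, 0.013, -1.0]]
ft_force: [-2.9, 3.3, 5.7]
grip_width: 0.0088
```

>>> {"name": "apply_moves", "arguments": {"motion": [{"tx":0,"ty":0.6,"tz":0.01,"turn":0,"jaw":-1},{"tx":0,"ty":1.2,"tz":0.02,"turn":0,"jaw":-1},{"tx":0,"ty":1.8,"tz":0.02,"turn":0,"jaw":-1},{"tx":0.02,"ty":2.4,"tz":0.03,"turn":0,"jaw":-1},{"tx":0.03,"ty":2.9,"tz":0.04,"turn":0,"jaw":-1}]}}

```text
time_s: 48.2
position: [0.5781, -0.1342, 0.0704]
tool_rot: [[0.025, 1.0, 0.013], [1.0, -0.025, 0.002], [0.002, 0.013, -1.0]]
ft_force: [-2.6, 3.6, 5.3]
grip_width: 0.0088
```

>>> {"name": "apply_moves", "arguments": {"motion": [{"tx":0,"ty":0.35,"tz":0.01,"turn":0,"jaw":-1},{"tx":0,"ty":0.65,"tz":0.01,"turn":0,"jaw":-1},{"tx":0,"ty":0.9,"tz":0.01,"turn":0,"jaw":-1},{"tx":0,"ty":1.1,"tz":0.02,"turn":0,"jaw":-1},{"tx":0,"ty":1.25,"tz":0.02,"turn":0,"jaw":-1}]}}

```text
time_s: 48.62
position: [0.5909, -0.1343, 0.0704]
tool_rot: [[0.025, 1.0, 0.013], [1.0, -0.025, 0.002], [0.002, 0.013, -1.0]]
ft_force: [-0.9, 5.9, 4.6]
grip_width: 0.0087
```

>>> {"name": "apply_moves", "arguments": {"motion": [{"tx":0,"ty":0.12,"tz":0,"turn":0,"jaw":-1},{"tx":0,"ty":0.24,"tz":0,"turn":0,"jaw":-1},{"tx":0,"ty":0.36,"tz":0,"turn":0,"jaw":-1},{"tx":0,"ty":0.46,"tz":0,"turn":0,"jaw":-1},{"tx":0,"ty":0.5,"tz":0,"turn":0,"jaw":-1}]}}

```text
time_s: 49.03
position: [0.5939, -0.1344, 0.0703]
tool_rot: [[0.025, 1.0, 0.008], [1.0, -0.025, 0.003], [0.003, 0.007, -1.0]]
ft_force: [-14.0, 3.8, 11.6]
grip_width: 0.0086
```

>>> {"name": "apply_moves", "arguments": {"motion": [{"tx":0,"ty":0,"tz":0,"turn":0,"jaw":-0.7},{"tx":0,"ty":0,"tz":0,"turn":0,"jaw":-0.4},{"tx":0,"ty":-0.1,"tz":0,"turn":0,"jaw":-0.3},{"tx":0,"ty":-0.1,"tz":0,"turn":0,"jaw":-0.3},{"tx":0,"ty":-0.1,"tz":0,"turn":0,"jaw":-0.3}]}}

```text
time_s: 49.45
position: [0.5931, -0.1346, 0.0702]
tool_rot: [[0.025, 1.0, 0.008], [1.0, -0.025, 0.002], [0.003, 0.008, -1.0]]
ft_force: [-1.0, -0.1, -0.5]
grip_width: 0.0302
```

>>> {"name": "apply_moves", "arguments": {"motion": [{"tx":0,"ty":0,"tz":-2,"turn":0,"jaw":-0.3},{"tx":0,"ty":0,"tz":-5,"turn":0,"jaw":-0.3},{"tx":0,"ty":0,"tz":-9,"turn":0,"jaw":-0.3},{"tx":0,"ty":-1,"tz":-13,"turn":0,"jaw":-0.3},{"tx":0,"ty":-4,"tz":-16,"turn":0,"jaw":-0.3}]}}

```text
time_s: 49.87
position: [0.5543, -0.1345, 0.2323]
tool_rot: [[0.024, 1.0, 0.012], [1.0, -0.024, 0.0], [0.001, 0.012, -1.0]]
ft_force: [0.1, -0.0, 0.3]
grip_width: 0.0298
```

>>> {"name": "apply_moves", "arguments": {"motion": [{"tx":4,"ty":-2,"tz":0,"turn":0,"jaw":-0.3},{"tx":8,"ty":-4,"tz":0,"turn":0,"jaw":-0.3},{"tx":12,"ty":-6,"tz":0,"turn":0,"jaw":-0.3},{"tx":14,"ty":-8,"tz":0,"turn":0,"jaw":-0.3},{"tx":14,"ty":-8,"tz":0,"turn":0,"jaw":-0.3}]}}

```text
time_s: 50.28
position: [0.4742, 0.0116, 0.2317]
tool_rot: [[0.02, 1.0, 0.011], [1.0, -0.02, 0.002], [0.002, 0.011, -1.0]]
ft_force: [0.8, -0.6, -0.6]
grip_width: 0.0293
```

>>> {"name": "apply_moves", "arguments": {"motion": [{"tx":0,"ty":0,"tz":0,"turn":0,"jaw":-0.3},{"tx":0,"ty":0,"tz":0,"turn":0,"jaw":-0.3},{"tx":0,"ty":0,"tz":0,"turn":0,"jaw":-0.3}]}}

```text
time_s: 50.53
position: [0.4748, 0.011, 0.2317]
tool_rot: [[0.021, 1.0, 0.012], [1.0, -0.021, 0.001], [0.002, 0.012, -1.0]]
ft_force: [0.1, -0.4, -0.1]
grip_width: 0.0298
```

```bash
python3 - <<'E'
from h import *
p,d,P,h=shot("top"); X,Y,Z=np.moveaxis(P,-1,0)
m=(Z>0.06)&(Z<0.085)&(X>0.4)&(X<0.612)&(Y>-0.19)&(Y<-0.085); print("bar",P[m].mean(0))
m=(h[...,0]>100)&(h[...,0]<120)&(h[...,1]>140)&(X>0.4)&(X<0.68)&(Y>-0.3)&(Y<0.0)&(Z>0.08); print("front",P[m].mean(0))
m=(h[...,0]>100)&(h[...,0]<120)&(h[...,1]>120)&(X>.62)&(Y>.05)&(Y<.15)&(Z>.05)
print("tube",[b[:3] for b in blobs(m,P,10)])
save("top8.png",cv2.resize(p[110:260,110:400],None,fx=2.6,fy=2.6,interpolation=cv2.INTER_CUBIC))
E
```

```text
bar [ 0.59463685 -0.13865873  0.07417131]
front [ 0.63713136 -0.13235616  0.10640278]
tube [(array([219.3, 169.1]), 53, array([0.6746, 0.099 , 0.0778]))]
```

View pics/top8.png

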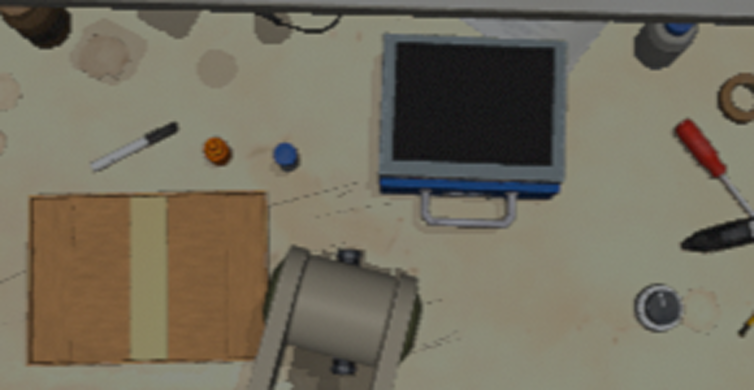

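The picture shows the drawer shut, with the bar back at x = 0.5946 as at the start. The strip tube (285,156) and timer (659,307) are in place, and the arm is clear of everything.

```bash
python3 -c "
from rig import close_job; print(close_job())"
```

```text
the job is handed in; nothing more can be done
None
```

I restocked the drawer, shut it and handed the job in at about 51 s of robot time; no verdict was given.

- **Steps:** I pulled the drawer to its stop (about 160 mm of travel). I lifted the older pink bottle, the pot and both reds to the front of their lanes. Then I stood the four delivered items (two red, one pink, one pot) behind their own kind. The new pot was knocked aside partway through, so I found it again before gripping it.
- **Check before closing:** The top view showed all eight items upright in their lanes, and the lane positions I worked out were within the limits. The two new reds measured about 31 mm apart, so they are probably touching.
- **Check after closing:** The pinched handle was within 1 mm of where it started, and the camera put it in the same place. The strip tube and timer looked unmoved, and the arm was clear. I couldn't see inside the shut drawer, so whether everything is still standing rests on the slow push (about 0.07 m/s, 14 N at the stop).
- **Disagreement:** The two cameras differed by 5–10 mm, so I used the top view, which matched the handle to about 1.5 mm.

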